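# Clear the shaker, hang up the tools and set the timer wheel

### The arm

A 6-joint arm with a two-finger parallel gripper is mounted at the origin on the work surface. World frame = base frame: x ahead of the robot, y to its left, z up, the work surface at z = 0. Lengths are in m, angles in rad, forces in N, time in s.
With the tool pointing down it reaches from about 0.3 to 0.95 m from the base axis. Payload 3.1 kg.
Tool frame: the origin (TCP) lies midway between the tips of the shut fingers; the grasp point (between the pads) lies 19 mm behind it; z points along the fingers, y is the direction in which the jaws open and shut (so a half turn about z gives the same grasp; the last joint's range is limited). The gripper opens to 85 mm and grips with 20 to 120 N. Pads are 22 mm wide; open, the fingers measure 114 mm over their backs; the gripper's body (76 mm by 85 mm) begins 54 mm behind the grasp point. The pads swing forward as they close: fully open they stand 13 mm farther back than shut.
Start: joints at [-1.276, 0.308, 1.634, -0, 1.2, -0.07], TCP at [0.223, -0.584, 0.231] pointing down, gripper open.
Joint ranges: [-3.06, 3.06], [-0.79, 1.96], [0.05, 2.63], [-1.19, 4.34], [0.05, 2.64], [-2.94, 2.94]. Speed limits (rad/s): [2.79, 2.79, 3.14, 3.14, 3.14, 3.14].

### API

Orientations are given as a rotation vector (axis times angle).
In Python, from cell import r gives the robot as it stands.
- The arm moves only by the shell command python3 -m crank 'ROWS' [FORCE]. ROWS is JSON, a list of rows, each a list of 7 numbers: the shift along the world's x, y, z in mm, then the turn, a rotation vector about the world's x, y, z in degrees, then the finger opening in mm, from 0 to 85.4. A call has exactly 8 rows; each row shifts and turns the pose as measured when the row begins; what a row does not reach is not made up. A row lasts 1/10 s, in which the tool goes at most 50 mm and 8.59 degrees, less where a joint would pass 70% of its speed; a pose out of reach is approached as far as the arm can. A call is refused whole if a number of a shift passes 50 or a number of a turn 8.59, either way. A call with a gripper value outside its range is refused whole. The fingers move at their own pace and stop on an object; FORCE is the grip in N (left out, the last holds). Time passes only in rows, so rows that do not move let the fingers close, or fill a call up. It gives the time, the measured TCP pose, the force and the opening at its end, in the units of the state.
- r.get_obs(): the state, without advancing time (a new reading comes with each control period).
- r.grab_frame(name): name is "scene" or "side" or "wrist"; returns the picture (420x560x3 uint8, red, green, blue); there is no depth.
- r.get_calibration(name): a dict with "mtx" (3x3 intrinsics, pixels), "R" (3x3) and "t" (3): a world point X has camera coordinates R X + t; the wrist camera has in their place "T_tool_cam" (4x4, takes a point from camera to tool coordinates, whose origin is the TCP and whose axes are the flange's). Camera axes: x right, y down, z forward; pixel columns grow to the right and rows downward; lengths in m; the calibration is good to about 2 mm. A picture is of the moment at which its call begins: read the wrist's pose just before it. get_calibration takes no time and is no camera call.
- r.job_done(): hands the job in, once; it reports no verdict.
The state is a dict: "t": time; "joint_positions": joint angles; "joint_velocities": joint speeds; "joint_efforts": joint torques, N m; "eef_pos": TCP position; "tcp_rot": TCP orientation; "force": force on the tool from outside, world axes, zero at the start; "torque": the same for the moment, N m; "width": finger opening in m.
Only numpy, scipy, OpenCV 4.12 (cv2) and the standard library are available. Lean on these libraries where they do the work, as an engineer would, in place of code of your own. Each camera call takes 0.05 s, during which the arm holds its last target. There are 200 camera calls.

### The job

Get the shaker ready for the next run: with the red scraper block, not with the fingers, sweep every spent cap off the platform into the clear catch tray (a cap that ends up on the bench belongs in the tray too). Then hang the scraper and both orange pipettes on free hooks of the crowded rack, hanging straight, without knocking the pipettes already there or disturbing the other things on the bench. Only when all three hang there, roll the shaker's thumbwheel to 8, the orange field, so that it stands at the reading line on top.

Things in the scene. Friction and masses are not known exactly. Their poses are not given: they have to be found in the camera images.
- shaker: White orbital shaker, fixed, grey console at its -y end, open clear catch tray at its +y end. Origin on the bench below point platform, z up, nearly aligned with the world. In its frame: platform y -140..+80, top 70 high; tray y +80..+216, x -96..+96, walls 5 thick and 55 high; console y -228..-140, 98 high, carries the thumbwheel.
- platform (a point): On the flat grey platform's top face, 70 above the bench; axes as the shaker's. The platform is 180 wide (x) between two low rails along y (6 wide, 12 high, at x = +-93) and runs from y = -140 (console, 28 higher) to y = +80 (catch tray); no rail on those two ends.
- tray (a point): Centre of the catch tray's inner floor, 6 above the bench; axes as the shaker's. Inside 182 (x) x 126 (y).
- wheel_top (a point): Topmost point of the thumbwheel's rim, the reading line, 125 above the bench and 27 above the console; axes as the shaker's. Wheel axis along y, 35 below. Thin white posts either side (15 to 33 from the wheel's middle plane, 1 lower than its top) mark the line. Rim smooth, 26 wide; a fingertip on its top with 4 to 15 N, drawn level along x, rolls it without slip (29 rad per m).
- wheel (a joint): Angle of the black thumbwheel, rad. Ten fields 0.628 apart: n x 0.628 when field n is at the reading line on top; stops just beyond 0 and 9. Grows as the top of the rim is pushed to the shaker's +x. Drag 0.06 N m, no clicks, stays where left, may start between fields. Fields 0 to 7 carry that many white pips, 8 is solid orange, 9 blank; white lines between.
- rack: White hook rack, fixed. Origin on the bench below place 3, x to its back. Places 1..5 at y = +120, +60, 0, -60, -120. Each: two prongs 6 wide at +-14 (gap 22), tops at z = 170, 8 thick, pointing to -x, ending at x = -37 in a lip 8 high; cross bar x 30..36 stops a flange. Enter from -x above the lip, lower; flange middle at x = 0, play 12. Base x -60..+90, 12 high; back panel x 80..88, 170 high.
- hung1: White pipette with a blue button, hanging in place 1, or absent (place 1 is then free). Shape as the orange one. Origin at its tip, 35 above the bench.
- hung2: White pipette with a green button, hanging in place 2, or absent (place 2 is then free). Shape as the orange one. Origin at its tip, 35 above the bench.
- hung3: White pipette with a yellow button, hanging in place 3, or absent (place 3 is then free). Shape as the orange one. Origin at its tip, 35 above the bench.
- hung4: White pipette with a red button, hanging in place 4, or absent (place 4 is then free). Shape as the orange one. Origin at its tip, 35 above the bench.
- hung5: White pipette with a purple button, hanging in place 5, or absent (place 5 is then free). Shape as the orange one. Origin at its tip, 35 above the bench.
- scraper: Red scraper block, 0.2 to 0.3 kg, standing on the bench. Origin under its centre, z up. Foot 110 (x) x 30 (y) x 35 high, rubber underside; round neck 14 thick from 35 to 115; square flange 36 x 36 from 115 to 123; square handle 26 x 26 (faces along x and y) from 123 to 181, button on top to 191.
- loose1: Orange pipette, black button, 0.09 kg, upright in hole 1 of the blue block, its tip 20 above the bench. Origin at its tip, z up. Round shaft 16 thick (tapered over the lowest 30) up to 135; square flange 36 x 36 from 135 to 143; square handle 26 x 26 (faces along x and y) from 143 to 201, button on top to 211.
- loose2: Orange pipette, black button, 0.09 kg, upright in hole 2 of the blue block, its tip 20 above the bench. Origin at its tip, z up. Round shaft 16 thick (tapered over the lowest 30) up to 135; square flange 36 x 36 from 135 to 143; square handle 26 x 26 (faces along x and y) from 143 to 201, button on top to 211.
- block: Blue pipette block, fixed, 135 (x) x 70 x 80 high, origin under its centre, with two square holes 19 wide and 60 deep at x = -32.5 (hole 1) and +32.5 (hole 2) in which the orange pipettes stand: lift them straight up by at least 65.
- cap1: Spent tube cap, a plastic disc 28 in diameter and 12 high, 14 g, lying on the platform, or absent. Origin at the centre of its underside.
- cap2: Spent tube cap, a plastic disc 28 in diameter and 12 high, 14 g, lying on the platform, or absent. Origin at the centre of its underside.
- cap3: Spent tube cap, a plastic disc 28 in diameter and 12 high, 14 g, lying on the platform, or absent. Origin at the centre of its underside.
- cap4: Spent tube cap, a plastic disc 28 in diameter and 12 high, 14 g, lying on the platform, or absent. Origin at the centre of its underside.
- cap5: Spent tube cap, a plastic disc 28 in diameter and 12 high, 14 g, lying on the platform, or absent. Origin at the centre of its underside.
- tiprack: Bystander: low orange tip rack 80 x 120 x 28 high near the robot. Origin under its centre.
- jar: Bystander: amber jar, 64 in diameter, 110 high, on the bench. Origin under its centre.
- beaker: Bystander: clear beaker, 70 in diameter, 90 high, behind rack and shaker. Origin under its centre.
There are look-alikes about, which are no part of the job. Leave any pink or turquoise look-alike of the loose2 alone.

How it is judged:
By the outcome, as a careful person would: the job done as asked, in the order asked, and still so for the second after the job is handed in, with the robot touching nothing.
Of hung1, hung2, hung3, hung4, hung5 only 2 to 2 are there at a start; the rules pass over those that are not, and their reading is None.
Of cap1, cap2, cap3, cap4, cap5 only 2 to 5 are there at a start; the rules pass over those that are not, and their reading is None.
At some moment in a run one of cap1, cap2, cap3, cap4, cap5 may be knocked a few centimetres aside while the robot is not near it.
It also fails if it takes over 208 s, if anything falls off the work surface, if the arm or the gripper's body presses on something with over 40 N, if the wrist force passes 120 N, or if a joint passes its speed limit or range.

## Working session

There is one attempt and no reset: what is moved stays moved. The work goes in short steps, Python scripts to look and compute and a shell command to move; the robot and the scene stay as the last step left them, time stands still between calls to the robot, and variables do not carry over. Pictures are saved under pics/ and viewed, about 12 in all and at most 16, crops included, and the job is handed in when it is done.

```bash
ls; mkdir -p pics; python3 - <<'E'
from cell import r
import cv2,numpy as np
for n in("scene","side","wrist"):
    o=r.get_obs(); f=r.grab_frame(n); cv2.imwrite(f"pics/{n}0.png",f[:,:,::-1]); c=r.get_calibration(n)
    print(n,{k:np.round(v,3).tolist() for k,v in c.items()})
print(o)
E
```

```text
pics
scene {'mtx': [[444.028, 0.0, 278.887], [0.0, 444.028, 217.087], [0.0, 0.0, 1.0]], 'R': [[-0.963, -0.27, -0.007], [-0.181, 0.665, -0.724], [0.2, -0.696, -0.689]], 't': [0.513, 0.172, 1.158]}
side {'mtx': [[536.79, 0.0, 288.323], [0.0, 536.79, 205.98], [0.0, 0.0, 1.0]], 'R': [[-0.928, -0.372, 0.014], [-0.208, 0.487, -0.848], [0.308, -0.791, -0.529]], 't': [0.478, 0.197, 1.416]}
wrist {'mtx': [[323.782, 0.0, 278.78], [0.0, 323.782, 206.071], [0.0, 0.0, 1.0]], 'T_tool_cam': [[0.0, -0.954, -0.3, 0.077], [1.0, 0.0, 0.0, 0.001], [-0.0, -0.3, 0.954, -0.144], [0.0, 0.0, 0.0, 1.0]]}
{'t': 0.1, 'joint_positions': array([-1.27571594e+00,  3.08950418e-01,  1.63506300e+00, -2.00308652e-05,
        1.19971971e+00, -6.96767489e-02]), 'joint_velocities': array([ 0.00031441, -0.00182348, -0.00426199, -0.00112646, -0.0004184 ,
        0.00099942]), 'joint_efforts': array([-3.70818520e-05, -4.16408479e+01, -2.77644289e+01, -1.30671742e-04,
        3.96022879e-03, -3.42601531e-06]), 'eef_pos': array([ 0.22271363, -0.58316306,  0.23013992]), 'tcp_rot': array([-3.08739793e+00, -5.69414026e-01,  4.06978551e-04]), 'force': array([-0.86604093, -0.70490241,  0.15485211]), 'torque': array([-0.00208532, -0.0477318 , -0.08275788]), 'width': 0.08505000756695522}
```

View pics/scene0.png

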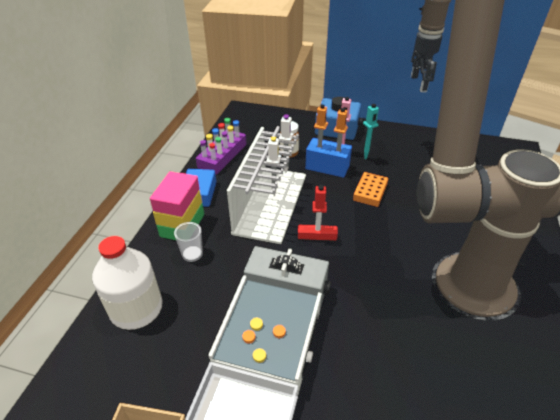

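View pics/side0.png

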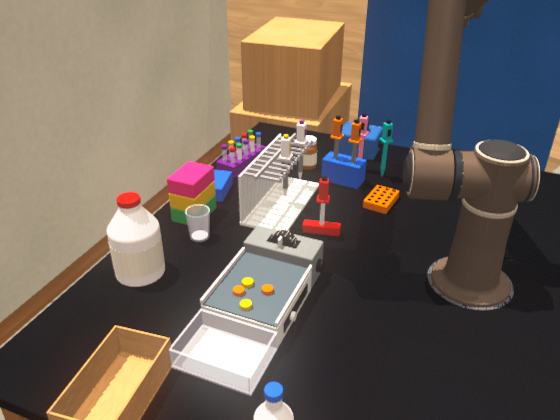

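The scene shows 4 caps on the platform near (257,324), (279,331), (249,337) and (260,355). Hung pipettes stand at (285,120) and (273,145), the scraper is at (318,210), and the loose orange pipettes are at (321,115) and (341,120). Pink and turquoise look-alikes are behind and beside the block. Next I'll zoom in.

```bash
cat > h.py <<'E'
from cell import r
import cv2,numpy as np
from scipy.spatial.transform import Rotation as Ro
def cam(n,o=None):
    c=r.get_calibration(n); K=np.array(c["mtx"])
    if n!="wrist": return K,np.array(c["R"]),np.array(c["t"])
    o=o or r.get_obs(); T=np.eye(4); T[:3,:3]=Ro.from_rotvec(o["tcp_rot"]).as_matrix(); T[:3,3]=o["eef_pos"]
    M=np.linalg.inv(T@np.array(c["T_tool_cam"])); return K,M[:3,:3],M[:3,3]
def ray(C,p):
    K,R,t=C; return -R.T@t, R.T@np.linalg.solve(K,[p[0],p[1],1.])
def onz(C,p,z):
    a,d=ray(C,p); return a+d*(z-a[2])/d[2]
def proj(C,X):
    K,R,t=C; q=K@(R@np.asarray(X,float)+t); return q[:2]/q[2]
def tri(C1,p1,C2,p2):
    A=[];b=[]
    for C,p in((C1,p1),(C2,p2)):
        a,d=ray(C,p); d/=np.linalg.norm(d); P=np.eye(3)-np.outer(d,d); A.append(P); b.append(P@a)
    return np.linalg.lstsq(np.vstack(A),np.hstack(b),rcond=None)[0]
def blobs(im,lo,hi,amin=15):
    h=cv2.cvtColor(im,cv2.COLOR_RGB2HSV); m=cv2.inRange(h,np.array(lo),np.array(hi))
    n,_,s,c=cv2.connectedComponentsWithStats(m)
    return [(np.round(c[i],1).tolist(),s[i].tolist()) for i in range(1,n) if s[i][4]>=amin]
def grab(n,name):
    o=r.get_obs(); f=r.grab_frame(n); cv2.imwrite(f"pics/{name}.png",f[:,:,::-1]); return f,cam(n,o)
E
python3 - <<'E'
from h import *
ims=[cv2.imread(f"pics/{n}0.png") for n in("scene","side")]
a=ims[0][85:245,190:400]; b=ims[1][85:245,200:410]
u=np.vstack([np.hstack([cv2.resize(x,(400,300),interpolation=cv2.INTER_CUBIC) for x in r_]) for r_ in((a,b),(ims[0][240:400,180:390],ims[1][225:385,160:370]))])
cv2.imwrite("pics/z0.png",u)
for n,im in zip(("scene","side"),ims):
    im=im[:,:,::-1].copy(); C=cam(n); print(n,np.round(-C[1].T@C[2],3))
    for nm,lo,hi in(("orange",(5,170,120),(16,255,255)),("yel",(20,170,120),(34,255,255)),("red",(0,170,60),(4,255,255)),("blue",(100,170,60),(120,255,255))):
        print(nm,blobs(im,lo,hi))
E
```

```text
scene [0.294 0.83  0.926]
orange [([320.8, 118.2], [314, 107, 13, 22, 173]), ([341.2, 121.8], [335, 110, 12, 23, 177]), ([370.3, 188.5], [353, 172, 35, 34, 779]), ([279.5, 334.5], [274, 331, 11, 6, 24]), ([249.7, 339.9], [244, 336, 11, 7, 26])]
yel [([177.6, 215.1], [154, 194, 46, 33, 406])]
red [([220.8, 125.0], [218, 123, 6, 5, 26]), ([319.4, 200.2], [313, 186, 14, 27, 274]), ([317.2, 232.3], [298, 225, 40, 16, 518]), ([111.9, 246.8], [99, 237, 26, 21, 427])]
blue [([235.5, 122.2], [233, 120, 6, 5, 24]), ([214.9, 130.4], [212, 128, 6, 5, 22]), ([327.6, 157.9], [306, 138, 46, 39, 1233]), ([205.3, 183.6], [187, 169, 29, 37, 478])]
side [0.048 1.201 0.909]
orange [([336.6, 128.8], [330, 118, 14, 22, 186]), ([355.3, 132.9], [349, 122, 13, 22, 177]), ([313.2, 147.2], [310, 145, 7, 5, 18]), ([380.2, 200.3], [363, 184, 37, 30, 418]), ([267.5, 291.9], [262, 289, 11, 6, 38]), ([238.3, 293.1], [233, 290, 11, 6, 31])]
yel [([252.0, 137.3], [250, 135, 5, 5, 22]), ([285.5, 135.3], [283, 134, 6, 4, 20]), ([230.6, 142.1], [228, 140, 6, 5, 27]), ([191.4, 198.6], [169, 182, 46, 28, 482]), ([247.1, 282.3], [242, 278, 11, 10, 91]), ([266.8, 287.6], [262, 285, 10, 6, 48]), ([238.3, 288.7], [234, 286, 10, 6, 48]), ([245.2, 303.5], [240, 299, 12, 10, 84])]
red [([244.0, 135.0], [242, 133, 5, 5, 23]), ([232.0, 148.9], [230, 147, 5, 5, 21]), ([323.1, 191.6], [316, 178, 14, 25, 232]), ([128.0, 199.6], [117, 192, 23, 16, 301]), ([321.5, 227.1], [303, 219, 38, 17, 460])]
blue [([535.8, 13.2], [533, 10, 7, 7, 17]), ([347.3, 161.8], [323, 151, 44, 29, 404]), ([221.0, 178.4], [215, 170, 17, 20, 220]), ([273.9, 389.3], [264, 382, 19, 15, 205])]
```

View pics/z0.png

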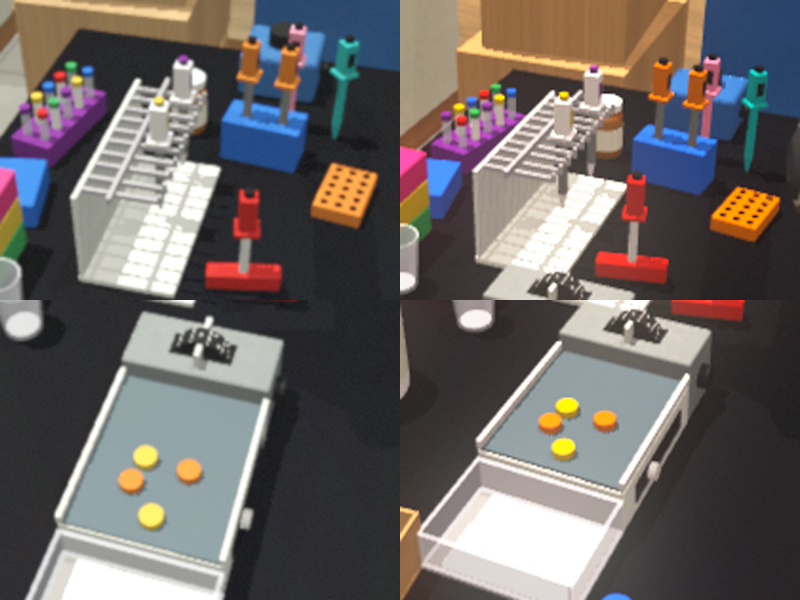

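The zoom shows rack places 3 (yellow) and 5 (purple) occupied, so places 1, 2 and 4 are free. There are four caps (2 yellow, 2 orange), and the wheel is between posts on the console. Now for rough positions.

```bash
python3 - <<'E'
from h import *
S=cam("scene");D=cam("side")
f=lambda v:np.round(np.array(v)*1000).astype(int)
print("yaw y-axis", Ro.from_rotvec(r.get_obs()["tcp_rot"]).as_matrix()[:,1])
for n,a,b in(("loose1?",(320.8,118.2),(336.6,128.8)),("loose2?",(341.2,121.8),(355.3,132.9)),("scr handle",(319.4,200.2),(323.1,191.6)),("foot",(317.2,232.3),(321.5,227.1))):
    print(n,f(tri(S,a,D,b)))
# black buttons/ tops (orig px from zoom): scene crop x190 y85 scale .525/.533
z=lambda u,v:(190+u*.525,85+v*.5333); zd=lambda u,v:(200+(u-400)*.525,85+v*.5333)
for n,a,b in(("hung5 top",z(181,59),zd(593,68)),("hung3 top",z(159,101),zd(564,94)),("rack back top near",z(76,195),zd(477,170)),("rack back top far",z(137,80),zd(549,95)),("rack base near right",z(178,296),zd(575,264)),("base far right",z(220,166),zd(626,182)),("base near left",z(82,280),zd(478,261))):
    print(n,f(tri(S,a,D,b)),f(onz(S,a,.012)),f(onz(D,b,.012)))
z=lambda u,v:(180+u*.525,240+(v-300)*.5333); zd=lambda u,v:(160+(u-400)*.525,225+(v-300)*.5333)
for n,a,b,h in(("con TL",z(139,313),zd(579,295),.098),("con TR",z(283,340),zd(711,332),.098),("con BL",z(125,360),zd(563,338),.098),("con BR",z(280,378),zd(695,374),.098),("railR far top",z(269,402),zd(689,380),.082),("railR near",z(220,556),zd(628,504),.082),("railL far",z(125,371),zd(561,346),.082),("railL near",z(61,522),zd(480,446),.082),("cap y1",z(145,456),zd(567,406),.08),("cap o1",z(189,470),zd(604,419),.08),("cap o2",z(131,480),zd(549,422),.08),("cap y2",z(151,516),zd(563,447),.08),("ref post",z(207,340),zd(641,326),.115)):
    print(n,f(onz(S,a,h)),f(onz(D,b,h)),f(tri(S,a,D,b)))
E
```

```text
yaw y-axis [ 0.35679932 -0.93417923 -0.00184779]
loose1? [ 502 -387  188]
loose2? [ 437 -386  185]
scr handle [434 -54 142]
foot [433 -53  22]
hung5 top [ 592 -288  237] [ 690 -651   12] [ 773 -790   12]
hung3 top [ 587 -149  248] [ 690 -489   12] [ 779 -634   12]
rack back top near [670  -9 165] [ 746 -178   12] [ 798 -258   12]
rack back top far [ 683 -330  156] [ 754 -550   12] [ 806 -617   12]
rack base near right [496  52  73] [518   4  12] [520 -40  12]
base far right [ 528 -306   22] [ 530 -319   12] [ 534 -323   12]
base near left [669   4   6] [667  10  12] [664  12  12]
con TL [568 116  98] [576 104  98] [559 138 123]
con TR [374 113  98] [373 117  98] [375 107  91]
con BL [559 198  98] [551 208  98] [566 180  75]
con BR [366 175  98] [362 213  98] [377 140  45]
railR far top [373 203  82] [371 209  82] [375 196  71]
railR near [382 414  82] [358 445  82] [388 375   5]
railL far [559 203  82] [556 206  82] [561 197  74]
railL near [558 422  82] [556 424  82] [559 420  77]
cap y1 [496 316  80] [495 315  80] [496 315  79]
cap o1 [442 321  80] [442 320  80] [442 321  81]
cap o2 [501 351  80] [502 352  80] [502 350  79]
cap y2 [466 388  80] [466 386  80] [465 389  83]
ref post [465 153 115] [457 163 115] [470 132  91]
```

```bash
python3 -m crank '[[0,0,50,0,0,0,85],[0,0,50,0,0,8,85],[16,42,2,0,0,5,85],[16,42,2,0,0,5,85],[16,42,2,0,0,5,85],[16,42,2,0,0,5,85],[16,42,2,0,0,5,85],[16,42,2,0,0,5,85]]' 40; python3 -m crank '[[16,42,0,0,0,5,85],[16,42,0,0,0,5,85],[16,42,0,0,0,5,85],[16,42,0,0,0,5,85],[16,42,0,0,0,5,85],[16,42,0,0,0,5,85],[0,0,0,0,0,0,85],[0,0,0,0,0,0,85]]'; cat > look.py <<'E'
import sys
from h import *
n,name=sys.argv[1:3]; f,C=grab(n,name); o=r.get_obs(); R=Ro.from_rotvec(o["tcp_rot"]).as_matrix()
print(o["t"],o["eef_pos"].round(4),"y",R[:,1].round(3),"z",R[:,2].round(3),o["force"].round(1),o["width"])
E
python3 look.py wrist w1
```

```text
t: 0.95
eef_pos: [0.3175, -0.325, 0.3411]
tcp_rot: [-2.718, -1.565, 0.009]
force: [0.8, 0.2, 0.7]
width: 0.0851
t: 1.75
eef_pos: [0.4148, -0.0561, 0.3404]
tcp_rot: [-2.188, -2.252, 0.005]
force: [0.3, -0.0, -0.7]
width: 0.0849
1.8 [ 0.4148 -0.0563  0.3404] y [ 1.     0.027 -0.004] z [-0.004  0.    -1.   ] [-0.1  0.5  0.3] 0.08528942471979825
```

View pics/w1.png

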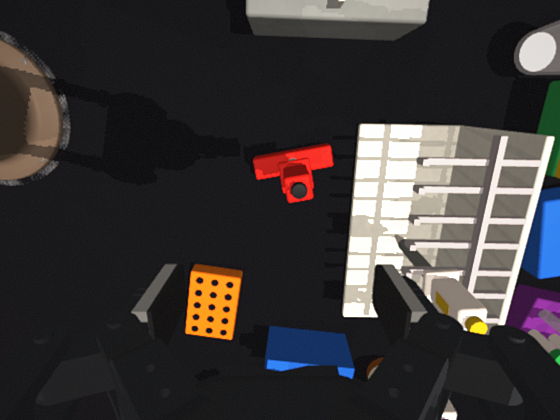

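The wrist view has the scraper foot from (253,165) to (332,150) and its button at (299,190). The rack is on the right, with its base's left edge running from (360,125) to (345,316) and prong tips near (420,161), (418,189), (414,219), (411,244) and (405,271).

```bash
python3 - <<'E'
from h import *
im=cv2.imread("pics/w1.png")[:,:,::-1].copy(); o=r.get_obs(); C=cam("wrist",o)
f=lambda v:np.round(np.array(v)*1000,1)
h=cv2.cvtColor(im,cv2.COLOR_RGB2HSV); m=cv2.inRange(h,np.array((0,150,30)),np.array((6,255,255)))
m[:,350:]=0; ys,xs=np.nonzero(m); 
cs,_=cv2.findContours(m,0,2); c=max(cs,key=cv2.contourArea); print(len(cs),cv2.contourArea(c))
# top edge of foot back (far from camera?) project all contour points on z=.035
P=np.array([onz(C,p[0],.035)[:2] for p in c]); 
hull=cv2.approxPolyDP(c,3,True)[:,0]; print([(p.tolist(),f(onz(C,p,.035))[:2].tolist()) for p in hull])
d=cv2.inRange(h,np.array((0,0,0)),np.array((180,255,60))); d[:180]=0;d[205:]=0;d[:,:285]=0;d[:,315:]=0
n,_,s,cc=cv2.connectedComponentsWithStats(d); print(s,cc)
for i in range(1,n):
    if 40<s[i][4]<500: print("button",f(onz(C,cc[i],.191)))
print("rack")
for p in((360,125),(345,316)): print(f(onz(C,p,.012)))
for p in((420,161),(418,189),(414,219),(411,244),(405,271)): print(f(onz(C,p,.178)))
for p in((473,325),): print("h3?",f(onz(C,p,.246)))
# tip rack corners etc.
for p in((267,362),(268,328),(349,334)): print("block",f(onz(C,p,.08)))
E
```

```text
30 2656.5
[([331, 147], [484.9, -34.3]), ([321, 143], [470.8, -29.3]), ([255, 156], [380.6, -49.6]), ([255, 176], [380.7, -77.9]), ([261, 179], [389.3, -81.9]), ([278, 175], [413.2, -75.5]), ([288, 202], [428.7, -114.8]), ([310, 199], [460.3, -109.4]), ([311, 170], [459.3, -67.0]), ([333, 165], [489.6, -59.1])]
[[     0      0    560    420 234929]
 [   285    180     30     25    131]
 [   292    183     14     15    140]] [[279.47561604 209.51655607]
 [303.04580153 200.        ]
 [298.38571429 190.60714286]]
button [437.6 -65.9 191. ]
button [432.8 -56.9 191. ]
rack
[527.2  -5.1  12. ]
[ 534.1 -322.    12. ]
[547.5 -28.  178. ]
[549.8 -55.3 178. ]
[550.6 -86.3 178. ]
[ 551.7 -113.5  178. ]
[ 550.  -144.5  178. ]
h3? [ 586.1 -158.6  246. ]
block [ 404.1 -359.4   80. ]
block [ 404.6 -297.2   80. ]
block [ 525.5 -304.1   80. ]
```

```bash
python3 - <<'E'
from h import *
im=cv2.imread("pics/w1.png")[:,:,::-1].copy(); o=r.get_obs(); C=cam("wrist",o)
h=cv2.cvtColor(im,cv2.COLOR_RGB2HSV); m=cv2.inRange(h,np.array((0,150,30)),np.array((6,255,255)))
def ln(cols,top,z):
    P=[]
    for u in cols:
        v=np.nonzero(m[140:210,u])[0]
        if len(v): P.append(onz(C,(u,140+(v[0] if top else v[-1]+1)),z)[:2])
    P=np.array(P); k=np.polyfit(P[:,0],P[:,1],1); print(np.degrees(np.arctan(k[0])),np.polyval(k,.4334),np.abs(np.polyval(k,P[:,0])-P[:,1]).max())
ln(range(258,318),1,.035); ln(range(262,277),0,.0); ln(range(290,308),0,.123)
for u,v in ((255,156),(333,165)): print(onz(C,(u,v),.035))
xs=np.nonzero(m[158:166].any(0))[0]; xs=xs[(xs>240)&(xs<345)]; print(xs.min(),xs.max())
E
```

```text
12.051346466234204 -0.038635716300368286 0.0015428633145221013
11.51921577728997 -0.08123677187634339 0.001087136404713196
11.558220578558203 -0.08899558675693758 0.0010550337093921808
[ 0.38058719 -0.04960454  0.035     ]
[ 0.48959725 -0.05911869  0.035     ]
253 333
```

```bash
python3 -m crank '[[19,1,-40,0,0,5,85],[0,0,-40,0,0,5,85],[0,0,-40,0,0,0,85],[0,0,-30,0,0,0,85],[0,0,-20,0,0,0,85],[0,0,-10,0,0,0,85],[0,0,0,0,0,0,85],[0,0,0,0,0,0,85]]' 60; python3 look.py wrist w2
```

```text
t: 2.6
eef_pos: [0.433, -0.0671, 0.1571]
tcp_rot: [2.002, 2.415, -0.002]
force: [-0.7, -0.7, -0.4]
width: 0.0854
2.65 [ 0.4332 -0.0671  0.1574] y [0.983 0.186 0.002] z [ 0.003 -0.004 -1.   ] [-0.2  0.1  0.7] 0.08491806700785887
```

```bash
python3 -m crank '[[0,6,0,0,0,0,85],[0,6,-8,0,0,0,85],[0,0,-7,0,0,0,85],[0,0,0,0,0,0,85],[0,0,0,0,0,0,20],[0,0,0,0,0,0,20],[0,0,0,0,0,0,20],[0,0,0,0,0,0,20]]' 60; python3 look.py wrist w3
```

```text
t: 3.45
eef_pos: [0.4364, -0.0544, 0.1452]
tcp_rot: [1.995, 2.41, 0.004]
force: [-1.5, 0.2, 0.6]
width: 0.0279
3.5 [ 0.4364 -0.0543  0.1451] y [0.982 0.187 0.01 ] z [ 0.011 -0.006 -1.   ] [-0.8 -0.  -2. ] 0.025404685022681176
```

View pics/w3.png

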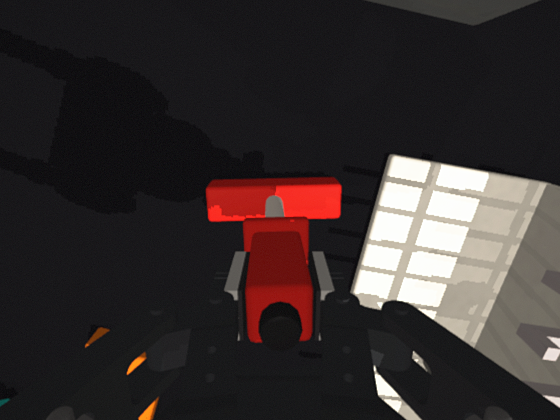

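The scraper is gripped squarely, with the handle centred between the pads at about (280,270). Next I lift it, turn to the shaker's axes and look at the platform.

```bash
python3 -m crank '[[0,0,30,0,0,0,20],[0,0,35,0,0,0,20],[0,0,35,0,0,0,20],[0,0,35,0,0,0,20],[0,0,30,0,0,-2.5,20],[0,20,30,0,0,-2.5,20],[5,40,0,0,0,-2.5,20],[5,40,0,0,0,-2.5,20]]'; python3 -m crank '[[5,40,0,0,0,0,20],[5,40,0,0,0,0,20],[5,40,0,0,0,0,20],[0,20,0,0,0,0,20],[0,10,0,0,0,0,20],[0,0,0,0,0,0,20],[0,0,0,0,0,0,20],[0,0,0,0,0,0,20]]';python3 look.py wrist w4
```

```text
t: 4.3
eef_pos: [0.4401, 0.0453, 0.343]
tcp_rot: [2.223, 2.214, -0.002]
force: [0.8, -0.9, -2.4]
width: 0.0258
t: 5.1
eef_pos: [0.4531, 0.2026, 0.3396]
tcp_rot: [2.222, 2.217, -0.008]
force: [0.2, -0.2, -2.2]
width: 0.0253
5.15 [0.4532 0.2024 0.3397] y [ 1.    -0.002 -0.002] z [-0.002 -0.006 -1.   ] [-0.4 -0.7 -2.1] 0.025019923937716803
```

View pics/w4.png

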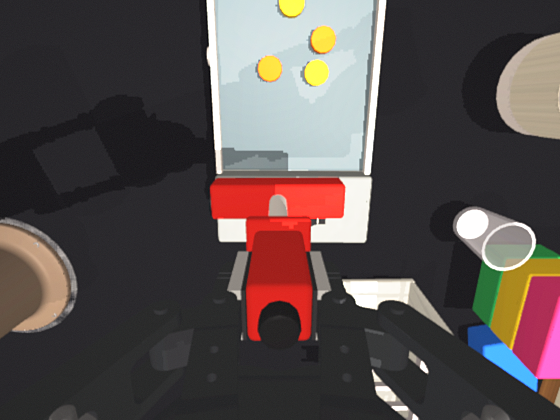

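The wrist view shows rails from (213,0) to (220,172) and from (381,0) to (368,172), and the caps at (291,5), (323,39), (269,68) and (316,72).

```bash
python3 - <<'E'
from h import *
im=cv2.imread("pics/w4.png")[:,:,::-1].copy(); C=cam("wrist"); f=lambda v:np.round(np.array(v)*1000,1)
g=im.min(2)
for v in (10,60,110,165):
    row=g[v].astype(int); hi=np.nonzero(row>185)[0]; l=hi[(hi>195)&(hi<232)]; q=hi[(hi>355)&(hi<395)]
    print(v,l,q)
    if len(l) and len(q):print(f(onz(C,(l.min(),v),.082)),f(onz(C,(l.max()+1,v),.082)),f(onz(C,(q.min(),v),.082)),f(onz(C,(q.max()+1,v),.082)))
for p in((222,173),(368,174)): print("console edge",f(onz(C,p,.098)),f(onz(C,p,.07)))
for b in blobs(im[:100],(5,150,100),(34,255,255),60): print(b, f(onz(C,b[0],.08)))
E
```

```text
10 [207 208 209 210 211 212 213 214 215 218 219 220 221 222 223 224 225 226
 227 228 229 230 231] [356 357 358 359 360 361 362 363 364 365 366 367 368 369 370 371 372 378
 379 380 381 382 383 384]
[375.1 375.   82. ] [402.3 374.9  82. ] [537.3 374.6  82. ] [568.8 374.5  82. ]
60 [208 209 210 211 212 213 214 215 216 217 218 219 220 221 222 223 224 225
 226 227 228 229 230 231] [356 357 358 359 360 361 362 363 364 365 366 374 375 376 377 378 379 380]
[372.7 325.   82. ] [400. 325.  82.] [540.8 324.6  82. ] [569.2 324.6  82. ]
110 [213 214 215 216 217 218 219 220 225 226 227 228 229 230 231] [356 357 358 359 360 361 362 363 370 371 372 373 374 375]
[374.9 270.5  82. ] [397.5 270.5  82. ] [544.7 270.2  82. ] [568.4 270.2  82. ]
165 [216 217 218 219 220] [356 357 358 365 366 367 368 369 370]
[374.4 204.6  82. ] [380.7 204.6  82. ] [549.3 204.3  82. ] [568.  204.3  82. ]
console edge [384.3 197.8  98. ] [379.2 191.9  70. ]
console edge [560.8 196.3  98. ] [568.6 190.3  70. ]
([291.0, 7.0], [279, 0, 25, 18, 358]) [466.6 378.1  80. ]
([322.4, 39.4], [311, 26, 24, 27, 525]) [502.1 346.2  80. ]
([269.3, 68.3], [258, 56, 24, 26, 479]) [442.2 316.4  80. ]
([315.7, 72.5], [304, 60, 24, 26, 468]) [495.7 311.8  80. ]
```

```bash
python3 -m crank '[[12,17,0,0,0,0,20],[13,17,0,0,0,0,20],[0,2,-30,0,0,0,20],[0,0,-30,0,0,0,20],[0,0,-30,0,0,0,20],[0,0,-15,0,0,0,20],[0,0,-10,0,0,0,20],[0,0,0,0,0,0,20]]'; python3 look.py wrist w5
```

```text
t: 5.95
eef_pos: [0.4822, 0.2308, 0.224]
tcp_rot: [2.233, 2.198, -0.001]
force: [-0.4, 0.3, -3.2]
width: 0.0255
6.0 [0.4829 0.231  0.225 ] y [ 1.    -0.016  0.007] z [ 0.007 -0.006 -1.   ] [ 0.3 -0.2 -2.8] 0.02561512445748888
```

```bash
python3 -m crank '[[-2,2,-6,0.3,0.4,0.8,20],[0,8,0,0,0,0,20],[0,12,0,0,0,0,20],[0,15,0,0,0,0,20],[0,15,0,0,0,0,20],[0,15,0,0,0,0,20],[0,12,0,0,0,0,20],[0,0,0,0,0,0,20]]'; python3 look.py wrist w5
```

```text
t: 6.8
eef_pos: [0.484, 0.3202, 0.2243]
tcp_rot: [2.219, 2.22, 0.017]
force: [0.5, -0.2, -3.2]
width: 0.0257
6.85 [0.4839 0.3194 0.2241] y [ 1.    -0.     0.009] z [ 0.009  0.005 -1.   ] [ 0.4  0.4 -2.7] 0.025319070961938625
```

View pics/w5.png

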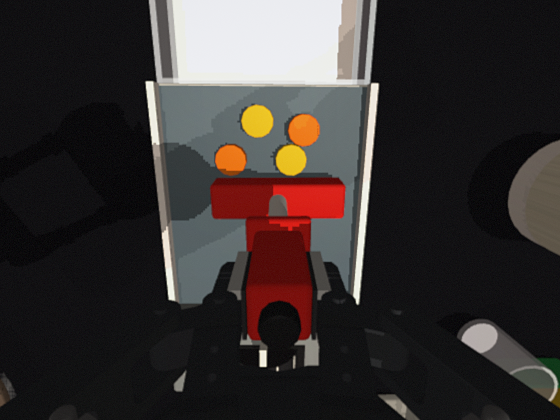

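The caps lie ahead of the foot and inside its width, at (231,158), (257,121), (304,129) and (291,160). Continuing the sweep.

```bash
python3 -m crank '[[-2,5,-5,-0.3,0.5,0,20],[0,12,0,0,0,0,20],[0,12,-1,0,0,0,20],[0,12,0,0,0,0,20],[0,12,-1,0,0,0,20],[0,12,0,0,0,0,20],[0,12,-1,0,0,0,20],[0,0,0,0,0,0,20]]'; python3 look.py wrist w6
```

```text
t: 7.65
eef_pos: [0.484, 0.3973, 0.2203]
tcp_rot: [2.215, 2.214, -0.007]
force: [0.1, -1.8, 1.4]
width: 0.0255
7.7 [0.484  0.3971 0.2203] y [ 1.    -0.001  0.004] z [ 0.004 -0.009 -1.   ] [-0.  -0.4  3.2] 0.025387805436920683
```

```bash
python3 -m crank '[[0,8,2,0.4,0.2,0,20],[0,9,0,0,0,0,20],[0,9,0,0,0,0,20],[0,9,0,0,0,0,20],[0,9,0,0,0,0,20],[0,0,0,0,0,0,20],[0,0,0,0,0,0,20],[0,0,0,0,0,0,20]]'; python3 look.py wrist w6
```

```text
t: 8.5
eef_pos: [0.4818, 0.4462, 0.2177]
tcp_rot: [-2.221, -2.216, 0.005]
force: [-0.5, -1.1, -2.0]
width: 0.0251
8.55 [0.4818 0.4461 0.2176] y [ 1.    -0.002 -0.006] z [-0.006  0.001 -1.   ] [-0.4 -0.3 -2.3] 0.025344391257400425
```

View pics/w6.png

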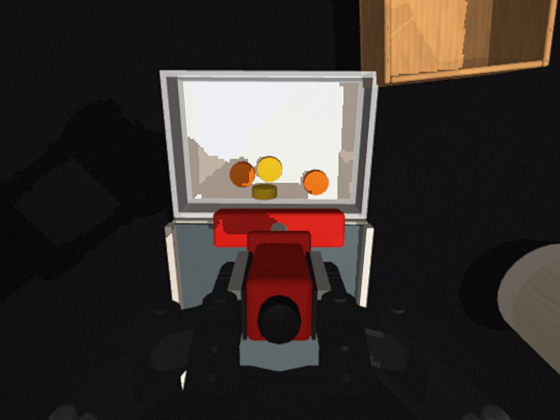

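All four caps are in the tray at (242,174), (269,168), (316,182) and (264,192). The last of them seems tipped. I raise and move away over the platform, then check.

```bash
python3 -m crank '[[0,0,15,0,0,0,20],[0,0,30,0,0,0,20],[0,0,35,0,0,0,20],[0,-20,35,0,0,0,20],[0,-40,10,0,0,0,20],[0,-30,0,0,0,0,20],[0,0,0,0,0,0,20],[0,0,0,0,0,0,20]]'; python3 look.py wrist w7;python3 - <<'E'
import cv2,numpy as np
from h import *
f,_=grab("side","s7")
w=cv2.imread("pics/w7.png"); s=cv2.imread("pics/s7.png")
cv2.imwrite("pics/z7.png",np.hstack([cv2.resize(w[0:260,120:420],(400,347)),cv2.resize(s[220:400,160:367],(400,347))]))
E
```

```text
t: 9.35
eef_pos: [0.4817, 0.3515, 0.3562]
tcp_rot: [-2.224, -2.216, -0.007]
force: [0.2, 1.2, -1.8]
width: 0.0251
9.4 [0.4818 0.3515 0.3562] y [ 1.    -0.003  0.002] z [ 0.002  0.003 -1.   ] [ 0.1 -0.2 -2.3] 0.025677088682999043
```

View pics/z7.png

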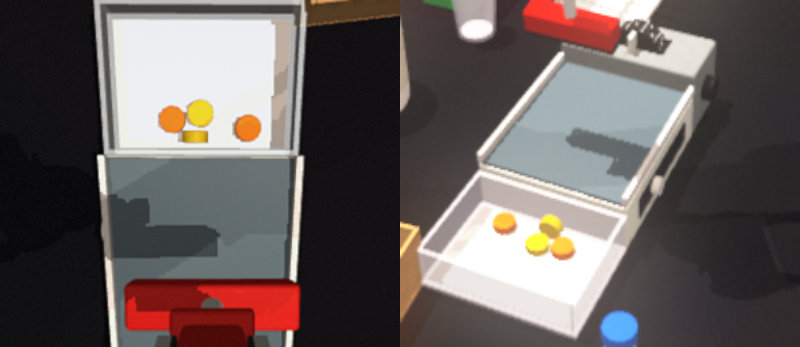

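The wrist and side views agree: the platform is clear, and all four caps are in the tray (one standing on edge). Next stop is in front of rack place 1.

```bash
python3 -m crank '[[0,-30,0,0,0,1.2,20],[2,-40,0,0,0,0,20],[3,-40,0,0,0,0,20],[3,-40,0,0,0,0,20],[3,-40,0,0,0,0,20],[3,-40,0,0,0,0,20],[3,-40,0,0,0,0,20],[3,-40,0,0,0,0,20]]';python3 -m crank '[[3,-40,0,0,0,0,20],[0,-35,0,0,0,0,20],[0,-15,-30,0,0,0,20],[0,0,-30,0,0,0,20],[0,0,-20,0,0,0,20],[0,0,0,0,0,0,20],[0,0,0,0,0,0,20],[0,0,0,0,0,0,20]]'; python3 look.py wrist w8
```

```text
t: 10.25
eef_pos: [0.5, 0.0449, 0.3511]
tcp_rot: [-2.17, -2.258, -0.003]
force: [-0.0, -0.2, -2.2]
width: 0.0251
t: 11.05
eef_pos: [0.5118, -0.0381, 0.3098]
tcp_rot: [-2.171, -2.258, -0.052]
force: [-0.5, -0.2, -2.6]
width: 0.0249
11.1 [ 0.5118 -0.0382  0.3094] y [0.999 0.039 0.017] z [ 0.016  0.031 -0.999] [ 0.2  0.7 -3.5] 0.02532851556540892
```

View pics/w8.png

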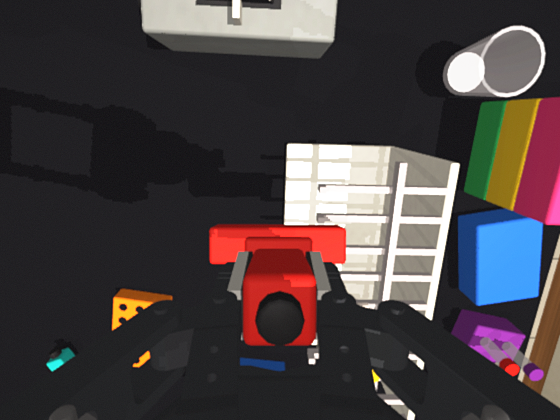

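Place 1 prongs show at (320,189)–(395,190) and (319,218)–(395,220). The cross bar is near u=400.

```bash
python3 - <<'E'
from h import *
im=cv2.imread("pics/w8.png")[:,:,::-1].copy(); C=cam("wrist"); f=lambda v:np.round(np.array(v)*1000,1)
g=cv2.cvtColor(im,cv2.COLOR_RGB2GRAY)
for u in (345,360,375,385,420): 
    c=g[175:265,u].astype(int); print(u,c[::1].tolist() if u in(375,) else "", end=" ")
    b=np.nonzero(c>np.percentile(c,70))[0]; s=np.split(b,np.nonzero(np.diff(b)>1)[0]+1); print([(175+k[0],175+k[-1]+1,f(onz(C,(u,175+(k[0]+k[-1]+1)/2),.17))[:2].tolist()) for k in s])
for p in((320,189),(319,218)): print(f(onz(C,p,.178)))
E
```

```text
345  [(np.int64(175), np.int64(180), [573.1, -18.2]), (np.int64(192), np.int64(201), [574.7, -35.7]), (np.int64(204), np.int64(214), [575.8, -47.6])]
360  [(np.int64(183), np.int64(184), [587.1, -23.2]), (np.int64(186), np.int64(194), [587.8, -29.2]), (np.int64(201), np.int64(203), [589.0, -40.4]), (np.int64(212), np.int64(213), [590.1, -50.4]), (np.int64(216), np.int64(223), [590.8, -57.2]), (np.int64(248), np.int64(255), [594.2, -89.3])]
375 [236, 231, 223, 221, 222, 228, 236, 238, 240, 213, 128, 207, 255, 254, 253, 254, 254, 254, 239, 215, 213, 217, 217, 216, 218, 217, 216, 216, 216, 217, 216, 215, 215, 217, 216, 218, 219, 220, 189, 125, 139, 246, 255, 254, 253, 254, 255, 251, 218, 216, 218, 218, 219, 220, 218, 218, 217, 216, 216, 222, 230, 230, 233, 232, 232, 235, 239, 238, 233, 212, 165, 104, 116, 237, 255, 254, 253, 253, 253, 249, 235, 234, 235, 237, 236, 237, 237, 238, 230, 214] [(np.int64(182), np.int64(184), [600.7, -22.3]), (np.int64(187), np.int64(194), [601.5, -29.2]), (np.int64(216), np.int64(223), [604.8, -56.7]), (np.int64(241), np.int64(243), [607.5, -79.1]), (np.int64(249), np.int64(255), [608.7, -89.4]), (np.int64(262), np.int64(263), [610.1, -100.3])]
385  [(np.int64(175), np.int64(185), [609.4, -19.2]), (np.int64(186), np.int64(195), [610.6, -28.9]), (np.int64(216), np.int64(224), [614.2, -56.9])]
420  [(np.int64(187), np.int64(195), [642.7, -28.2]), (np.int64(217), np.int64(225), [647.2, -56.8]), (np.int64(249), np.int64(256), [652.3, -88.5])]
[550.1 -27.8 178. ]
[551.2 -54.5 178. ]
```

```bash
python3 - <<'E'
from h import *
K,_,_=cam("scene"); c=r.get_calibration("wrist"); K=np.array(c["mtx"]);T=np.array(c["T_tool_cam"])
for nm in("w3","w7"):
    im=cv2.imread(f"pics/{nm}.png"); g=im.max(2); g2=np.full_like(g,255); g2[270:370,245:320]=g[270:370,245:320]
    h=cv2.cvtColor(im,cv2.COLOR_BGR2HSV); m=cv2.inRange(h,np.array((0,120,25)),np.array((8,255,255)))
    for v in (290,):print(np.nonzero(m[v,200:350])[0][[0,-1]]+200)
    bl=((g2<45)*255).astype(np.uint8); n,_,s,cc=cv2.connectedComponentsWithStats(bl); i=1+np.argmax(s[1:,4]); print(s[i],cc[i])
    # bottom-of-foot front edge top: neck and foot top in tool coords
    def tool(p,z): # z tool coordinate
        d=T[:3,:3]@np.linalg.solve(K,[p[0],p[1],1.]); a=T[:3,3]; return (a+d*(z-a[2])/d[2])*1000
    print("button tool xyz",tool(cc[i],-.046).round(1))
    col=np.nonzero(m[:230,245])[0]; print("foot rows",col[0],col[-1], tool((245,col[0]),.110).round(1))
E
```

```text
[245 313]
[ 245  270   75  100 4093] [284.76716345 337.82970926]
button tool xyz [ -5.    2.6 -46. ]
foot rows 179 229 [ 18.8 -26.7 110. ]
[246 312]
[ 245  270   75  100 4045] [281.14660074 333.91520396]
button tool xyz [ -3.3   1.3 -46. ]
foot rows 209 229 [ -6.4 -27.5 110. ]
```

The foot's row in the wrist image moved from 179 to 226, so the scraper has pivoted in the grip about the jaw axis. I work out the tilt before hanging it.

```bash
python3 -m crank '[[0,0,0,-1.8,0.9,-1,20],[0,0,0,0,0,0,20],[0,0,0,0,0,0,20],[0,0,0,0,0,0,20],[0,0,0,0,0,0,20],[0,0,0,0,0,0,20],[0,0,0,0,0,0,20],[0,0,0,0,0,0,20]]' 120; python3 look.py wrist w9; python3 - <<'E'
from h import *
from scipy.optimize import brentq
c=r.get_calibration("wrist"); K=np.array(c["mtx"]);T=np.array(c["T_tool_cam"]); Ti=np.linalg.inv(T)
def row(x,z):
    q=K@(Ti@np.array([x,0,z,1]))[:3]; return q[1]/q[2]
for nm in("w3","w4","w5","w6","w7","w8","w9"):
    im=cv2.imread(f"pics/{nm}.png"); h=cv2.cvtColor(im,cv2.COLOR_BGR2HSV); m=cv2.inRange(h,np.array((0,120,25)),np.array((8,255,255)))
    ft=np.median([np.nonzero(m[:300,u])[0][0] for u in list(range(225,240))+list(range(318,330))])
    e=[]
    for px in(0,3):
        a=18.8-3.8+px-px
        e.append(np.degrees(brentq(lambda t:row(.001*(px+15*np.cos(t)-125*np.sin(t)),.001*(-15+15*np.sin(t)+125*np.cos(t)))-ft,-.6,1)))
    print(nm,ft,np.round(e,1))
f,C=grab("side","s9"); f2,C2=grab("scene","c9")
cv2.imwrite("pics/z9.png",np.hstack([cv2.resize(x[y:y+150,u:u+150],(400,400))[:,:,::-1] for x,y,u in((f2,80,220),(f,80,230))]))
E
```

```text
t: 11.9
eef_pos: [0.5103, -0.0381, 0.304]
tcp_rot: [-2.192, -2.242, 0.008]
force: [-0.5, 0.6, 0.7]
width: 0.0246
11.95 [ 0.5103 -0.0381  0.304 ] y [ 1.     0.022 -0.008] z [-0.008  0.001 -1.   ] [-0.   0.7 -0.1] 0.024600566970728932
w3 179.0 [-1.8 -0.4]
w4 178.0 [-2.2 -0.8]
w5 178.0 [-2.2 -0.8]
w6 209.0 [ 9.9 11.2]
w7 209.0 [ 9.9 11.2]
w8 225.0 [16.1 17.4]
w9 225.0 [16.1 17.4]
```

View pics/z9.png

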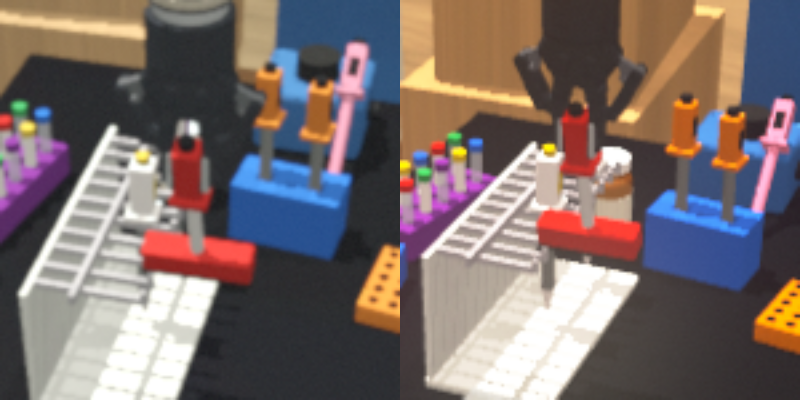

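The scraper is tilted about 17° with its foot toward -y, and its end is close to the place 2 prongs. I back off in -x, then turn the tool +17° about x so the scraper hangs plumb.

```bash
python3 -m crank '[[0,0,20,0,0,0,20],[-10,0,20,0,0,0,20],[-25,0,0,0,0,0,20],[-25,0,0,0,0,0,20],[0,0,0,5.7,0,0,20],[0,0,0,5.7,0,0,20],[0,0,0,5.6,0,0,20],[0,0,0,0,0,0,20]]' 120;python3 -m crank '[[0,0,0,0,0,0,20],[0,0,0,0,0,0,20],[0,0,0,0,0,0,20],[0,0,0,0,0,0,20],[0,0,0,0,0,0,20],[0,0,0,0,0,0,20],[0,0,0,0,0,0,20],[0,0,0,0,0,0,20]]'; python3 look.py wrist w10; python3 - <<'E'
from h import *
f,C=grab("scene","c10"); f2,C2=grab("side","s10")
F=[]
for n,im,CC in(("c",f,C),("s",f2,C2)):
    h=cv2.cvtColor(im,cv2.COLOR_RGB2HSV); m=cv2.inRange(h,np.array((0,150,40)),np.array((5,255,255))); m[:,:270]=0;m[:60]=0
    k,_,s,c=cv2.connectedComponentsWithStats(m)
    print([(c[i].round(1).tolist(),s[i].tolist()) for i in range(1,k) if s[i][4]>25])
cv2.imwrite("pics/z10.png",np.hstack([cv2.resize(x[y:y+150,u:u+150],(400,400),interpolation=cv2.INTER_CUBIC)[:,:,::-1] for x,y,u in((f,60,245),(f2,60,245))]))
E
```

```text
t: 12.85
eef_pos: [0.4455, -0.0373, 0.3395]
tcp_rot: [-2.023, -2.081, -0.305]
force: [0.0, -0.9, -2.0]
width: 0.0246
t: 13.65
eef_pos: [0.4454, -0.0356, 0.3391]
tcp_rot: [-2.023, -2.088, -0.297]
force: [0.1, 0.5, -2.6]
width: 0.0242
13.7 [ 0.4454 -0.0356  0.3391] y [ 0.999  0.033 -0.007] z [-0.016  0.295 -0.955] [ 0.4 -0.8 -1.6] 0.02449780986857771
[([317.6, 136.1], [311, 121, 14, 30, 306]), ([315.7, 179.9], [295, 169, 44, 22, 643])]
[([320.0, 125.3], [312, 110, 17, 29, 288]), ([318.4, 168.0], [299, 159, 40, 19, 501])]
```

View pics/z10.png

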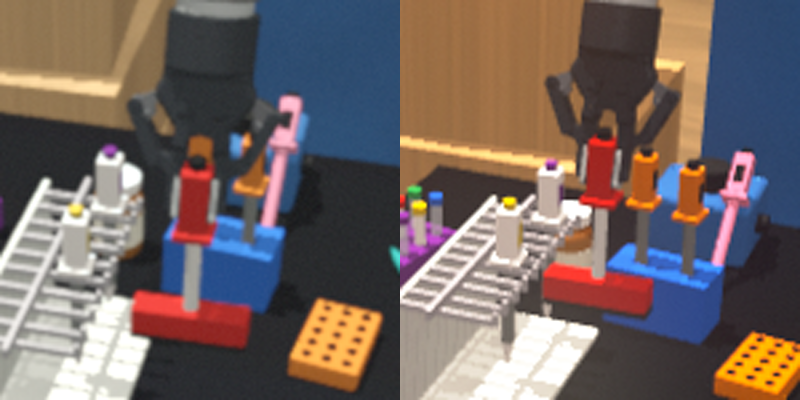

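```bash
python3 - <<'E'
from h import *
C=cam("scene");D=cam("side")
a=tri(C,(317.6,136.1),D,(320.0,125.3)); b=tri(C,(315.7,179.9),D,(318.4,168.0)); print(a.round(4),b.round(4)); 
a0=tri(C,(319.4,200.2),D,(323.1,191.6)); b0=tri(C,(317.2,232.3),D,(321.5,227.1)); print(a0.round(4),b0.round(4))
# foot/handle on button black cap: compare button and neck px by projection of a plumb line
for n,c,hp,fp in(("scene",C,(317.6,136.1),(315.7,179.9)),("side",D,(320,125.3),(318.4,168))):
    p0=proj(c,b); p1=proj(c,b+[0,0,.12]); print(n,p0,p1,"handle seen",hp)
E
```

```text
[ 0.4492 -0.0454  0.3454] [ 0.444  -0.0316  0.2265]
[ 0.4341 -0.0539  0.1423] [ 0.4329 -0.0526  0.022 ]
scene [315.82568252 179.82738704] [318.44300141 139.34478874] handle seen (317.6, 136.1)
side [318.2804735  168.05940798] [320.30854799 127.13787494] handle seen (320, 125.3)
```

```bash
python3 - <<'E'
from h import *
for nm in("w3","w9","w10"):
    im=cv2.imread(f"pics/{nm}.png").astype(int); 
    for lo,hi in((250,258),(300,306)):
        p=im[200:300,lo:hi,2].mean(1); d=np.diff(p); k=np.nonzero(abs(d)>8)[0]; print(nm,lo,[(200+int(i),int(d[i]),int(p[i+1])) for i in k])
    g=im.max(2); 
    for u in(279,): print("btn col",[(250+int(i),int(v)) for i,v in enumerate(np.diff(im[250:380,u,2])) if abs(v)>12])
E
```

```text
w3 250 [(213, 13, 189), (214, 26, 215), (215, 29, 245), (216, -14, 230), (217, -120, 109), (218, -8, 101), (219, 18, 119), (220, 18, 137), (221, 10, 147), (231, -8, 144), (232, -13, 131), (285, 8, 123)]
w3 300 [(215, -46, 207), (216, -99, 107), (218, 18, 126), (219, 14, 141)]
btn col [(300, -41), (301, -80), (302, -19)]
w9 250 [(222, 13, 40), (223, 44, 84), (224, 26, 111), (226, 20, 130), (227, 32, 162), (228, 19, 182), (229, 18, 200), (230, 9, 210), (234, 26, 241), (235, -10, 231), (236, -106, 124), (237, 9, 133), (238, 26, 159), (239, 13, 173), (240, 11, 184), (249, -21, 159), (250, -32, 126), (251, -40, 85), (252, -10, 75), (272, 10, 122), (273, 11, 133), (274, 10, 143), (275, 8, 152)]
w9 300 [(213, -18, 236), (214, -9, 227), (216, 23, 254), (224, -127, 128), (225, -31, 96), (226, 57, 154), (227, 72, 226), (228, 23, 249), (236, -124, 130), (238, 27, 158), (239, 12, 170), (240, 10, 181), (248, -8, 177), (249, -19, 158), (250, -18, 139), (251, -15, 123), (254, -14, 95), (272, 23, 138), (273, 25, 164), (274, 27, 191), (275, 22, 213), (276, 12, 226), (277, 8, 234), (283, -63, 188)]
bt
[... 156 characters left out ...]
 (229, 9, 211), (235, -32, 182), (236, -22, 159), (237, 80, 239), (238, 15, 255), (248, -47, 202), (249, -30, 172), (250, -31, 141), (251, -40, 100), (252, -10, 90), (271, 11, 138), (272, 33, 172), (273, 43, 216), (274, 25, 242), (275, 10, 252), (298, -26, 228)]
w10 300 [(223, 56, 92), (224, 35, 127), (226, 60, 189), (227, 60, 250), (236, -69, 185), (237, 39, 225), (238, 28, 253), (245, -35, 219), (246, -9, 210), (249, -27, 178), (250, -22, 155), (251, -13, 142), (254, -12, 119), (271, 10, 137), (272, 31, 169), (273, 40, 209), (274, 26, 235), (275, 11, 247)]
btn col [(272, 32), (273, 38), (274, 26), (288, -44), (289, -46), (290, -103), (291, -45), (297, 13), (298, 16), (299, 14), (327, -16)]
```

```bash
cat > tilt.py <<'E'
from h import *
from scipy.optimize import least_squares
c=r.get_calibration("wrist"); K=np.array(c["mtx"]);Ti=np.linalg.inv(np.array(c["T_tool_cam"]))
def row(x,zs,s,th,H=.145):
    # scraper coords (x,zs) m; pivot zs=.158
    a,b=x,zs-.158; X=s+a*np.cos(th)+b*np.sin(th); Z=(H-.158)-( b*np.cos(th)-a*np.sin(th))
    q=K@(Ti@np.array([X,0,Z,1]))[:3]; return q[1]/q[2]
def sil(p,R0,rb): 
    s,th,dz=p[0]*.001,p[1],p[2]*.001
    m=lambda *L:min(row(x,z,s,th,.145+dz) for x,z in L)
    return [m((.015,.035),(.015,0.))-R0[0],m((.018,.123),(.018,.115))-R0[1],m((rb,.181),(rb,.191))-R0[2]]
if __name__=="__main__":
    for rb in(.007,.009):
        for nm,R0 in(("w3",(179,217.5,301)),("w9",(225,236.5,290))):
            q=least_squares(lambda p:sil(p,R0,rb),[0,0,0],x_scale=[1,.1,1]); print(rb,nm,q.x[0].round(1),np.degrees(q.x[1]).round(1),"dz",q.x[2].round(1),np.round(q.fun,1))
E
python3 tilt.py
```

```text
0.007 w3 -3.3 0.2 dz 0.2 [-0.  0. -0.]
0.007 w9 1.1 16.1 dz -11.6 [0. 0. 0.]
0.009 w3 -0.1 0.7 dz -8.0 [-0.  0.  0.]
0.009 w9 6.6 16.3 dz -24.2 [0. 0. 0.]
```

```bash
python3 -m crank '[[0,0,0,-2.5,0,-0.6,20],[10,0,-25,0,0,0,20],[10,0,-25,0,0,0,20],[10,0,-25,0,0,0,20],[0,0,-20,0,0,0,20],[0,0,-15,0,0,0,20],[0,0,0,0,0,0,20],[0,0,0,0,0,0,20]]' 120; python3 look.py wrist w11; cat > fx.py <<'E'
from h import *
import sys
f,C=grab("scene","c_"+sys.argv[1]); f2,D=grab("side","s_"+sys.argv[1])
L=[]
for im in(f,f2):
    h=cv2.cvtColor(im,cv2.COLOR_RGB2HSV); m=cv2.inRange(h,np.array((0,150,40)),np.array((5,255,255))); m[:,:240]=0;m[:60]=0
    k,_,s,c=cv2.connectedComponentsWithStats(m); B=sorted([(c[i][1],c[i],s[i].tolist()) for i in range(1,k) if s[i][4]>60],key=lambda q:q[0])[:2]; print(B); L.append([b[1] for b in B])
for i in(0,1): print(("handle","foot")[i],tri(C,L[0][i],D,L[1][i]).round(4))
E
python3 fx.py a
```

```text
t: 14.6
eef_pos: [0.4777, -0.0365, 0.2273]
tcp_rot: [-2.064, -2.103, -0.259]
force: [0.4, -1.3, -1.6]
width: 0.0247
14.65 [ 0.4776 -0.0365  0.2273] y [ 1.     0.019 -0.004] z [-0.009  0.25  -0.968] [-0.3 -0.2 -2.1] 0.024847447240148573
[(np.float64(173.15384615384616), array([302.88461538, 173.15384615]), [296, 159, 16, 28, 260]), (np.float64(208.95628415300547), array([303.72859745, 208.95628415]), [283, 200, 41, 19, 549])]
[(np.float64(161.40833333333333), array([307.00833333, 161.40833333]), [300, 148, 16, 26, 240]), (np.float64(199.46848739495798), array([307.72268908, 199.46848739]), [288, 191, 39, 19, 476])]
handle [ 0.4784 -0.0352  0.238 ]
foot [ 0.4721 -0.0347  0.1181]
```

```bash
python3 -m crank '[[5,-2,-5,0,-0.8,0,20],[15,0,0,0,0,0,20],[15,0,0,0,0,0,20],[15,0,0,0,0,0,20],[0,0,0,0,0,0,20],[0,0,0,0,0,0,20],[0,0,0,0,0,0,20],[0,0,0,0,0,0,20]]' 120; python3 look.py wrist w12; python3 fx.py b;  python3 - <<'E'
import cv2,numpy as np
a,b=cv2.imread("pics/w12.png"),cv2.imread("pics/s_b.png")
cv2.imwrite("pics/z12.png",np.hstack([cv2.resize(a[100:350,190:440],(400,400)),cv2.resize(b[120:220,230:330],(400,400),interpolation=cv2.INTER_CUBIC)]))
E
```

```text
t: 15.55
eef_pos: [0.5318, -0.0404, 0.2265]
tcp_rot: [-2.074, -2.12, -0.284]
force: [-0.3, 0.1, -2.2]
width: 0.0248
15.6 [ 0.5318 -0.0404  0.2266] y [1.    0.019 0.023] z [ 0.017  0.247 -0.969] [ 1.   0.  -2.5] 0.0245523486652481
[(np.float64(168.51417004048582), array([282.1417004 , 168.51417004]), [275, 155, 14, 27, 247]), (np.float64(204.6138613861386), array([283.3009901 , 204.61386139]), [263, 195, 41, 20, 505])]
[(np.float64(157.5021459227468), array([289.06866953, 157.50214592]), [282, 144, 16, 26, 233]), (np.float64(195.12045454545455), array([288.99772727, 195.12045455]), [271, 186, 37, 19, 440])]
handle [ 0.5351 -0.0453  0.2338]
foot [ 0.5301 -0.0374  0.1176]
```

View pics/z12.png

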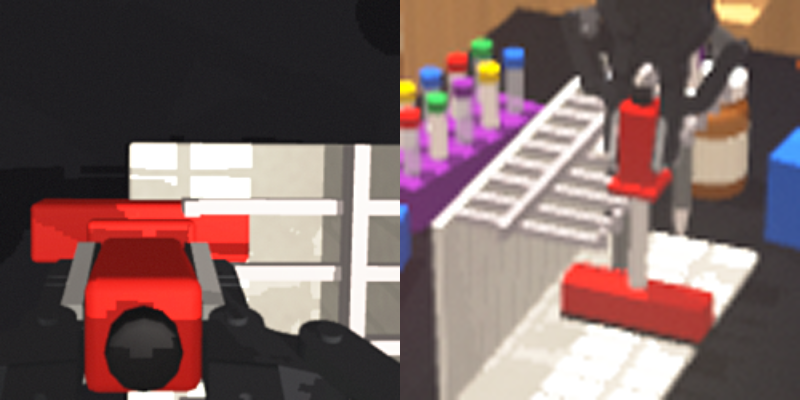

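```bash
python3 - <<'E'
from h import *
C=cam("wrist"); f=lambda v:np.round(np.array(v)*1000,1)
im=cv2.imread("pics/w12.png").astype(int)
for u in(340,360,375):
    p=im[215:290,u].min(1); b=np.nonzero(p>225)[0]; s=np.split(b,np.nonzero(np.diff(b)>1)[0]+1)
    print(u,[(215+int(k[0]),216+int(k[-1]),f(onz(C,(u,215.5+(k[0]+k[-1])/2),.17))[:2].tolist()) for k in s])
for lo,hi in((250,256),(298,306)):
    p=im[222:262,lo:hi,2].mean(1); d=np.diff(p); print(lo,[(222+int(i),int(d[i])) for i in np.nonzero(abs(d)>9)[0]])
for v in(236,238,240): print(v,f(onz(C,(278,v),.2075)),f(onz(C,(278,v),.2155)))
E
python3 - <<'E'
import sys; sys.path.insert(0,'.')
E
```

```text
340 [(215, 224, [574.2, -22.2]), (225, 234, [574.4, -28.9]), (267, 277, [575.2, -57.7])]
360 [(225, 234, [587.9, -28.7]), (267, 276, [588.8, -57.2])]
375 [(225, 234, [598.0, -28.6]), (267, 276, [599.0, -57.1])]
250 [(223, 61), (224, 36), (226, 18), (227, 26), (228, 13), (229, 10), (235, -32), (236, -22), (237, 78), (238, 30), (242, -50), (243, -11), (249, -15), (250, -43), (251, -52), (252, -15)]
298 [(222, -13), (223, -43), (224, -52), (226, 46), (227, 46), (232, 11), (236, -97), (237, 60), (238, 31), (243, -52), (244, -10), (248, -16), (249, -19), (250, -15), (251, -10)]
236 [532.1 -28.4 207.5] [531.9 -27.3 215.5]
238 [532.1 -29.5 207.5] [532.  -28.3 215.5]
240 [532.2 -30.7 207.5] [532.  -29.4 215.5]
```

```bash
python3 -m crank '[[5,4,0,0,0,0,20],[10,0,0,0,0,0,20],[12,0,0,0,0,0,20],[12,0,0,0,0,0,20],[12,0,0,0,0,0,20],[5,0,0,0,0,0,20],[0,0,0,0,0,0,20],[0,0,0,0,0,0,20]]' 120; python3 look.py wrist w13; python3 - <<'E'
from h import *
C=cam("wrist"); f=lambda v:np.round(np.array(v)*1000,1)
im=cv2.imread("pics/w13.png").astype(int)
for u in(325,335,350):
    p=im[215:290,u].min(1); b=np.nonzero(p>225)[0]; s=np.split(b,np.nonzero(np.diff(b)>1)[0]+1)
    print(u,[(215+int(k[0]),216+int(k[-1]),f(onz(C,(u,215.5+(k[0]+k[-1])/2),.17))[:2].tolist()) for k in s if len(k)])
p=im[222:262,298:306,2].mean(1); d=np.diff(p); print([(222+int(i),int(d[i])) for i in np.nonzero(abs(d)>9)[0]])
print(f(onz(C,(278,236.5),r.get_obs()["eef_pos"][2]-.019)))
E
```

```text
t: 16.5
eef_pos: [0.5945, -0.0358, 0.2261]
tcp_rot: [-2.074, -2.122, -0.285]
force: [0.7, -0.2, -2.7]
width: 0.025
16.55 [ 0.5944 -0.0358  0.2261] y [1.    0.019 0.024] z [ 0.019  0.247 -0.969] [-0.1 -0.6 -2.2] 0.024694953438068937
325 [(223, 224, [626.6, -20.4]), (231, 240, [626.8, -28.5])]
335 [(223, 224, [633.3, -20.3]), (231, 240, [633.5, -28.4])]
350 [(231, 240, [643.6, -28.2]), (272, 282, [644.5, -56.4])]
[(223, -20), (224, -88), (226, 23), (227, 10), (228, -14), (229, 98), (236, -70), (237, 55), (238, 14), (245, -21), (248, -16), (249, -20), (250, -14), (251, -21), (254, -10)]
[594.5 -24.1 207.1]
```

```bash
python3 -m crank '[[-4,-1,-5,0,0,0,20],[-3,0,-8,0,0,0,20],[0,0,-8,0,0,0,20],[0,0,-5,0,0,0,20],[0,0,-3,0,0,0,20],[0,0,0,0,0,0,20],[0,0,0,0,0,0,20],[0,0,0,0,0,0,20]]' 120; python3 look.py wrist w14
```

```text
t: 17.35
eef_pos: [0.5843, -0.0368, 0.1935]
tcp_rot: [-2.074, -2.119, -0.283]
force: [-0.7, -0.1, -2.3]
width: 0.0245
17.4 [ 0.5844 -0.0368  0.1936] y [1.    0.019 0.021] z [ 0.016  0.247 -0.969] [ 0.3  0.5 -1.8] 0.024594086507928572
```

```bash
python3 -m crank '[[0,0,-2,0,0,0,20],[0,0,0,0,0,0,20],[0,0,-2,0,0,0,20],[0,0,0,0,0,0,20],[0,0,-1,0,0,0,20],[0,0,0,0,0,0,20],[0,0,0,0,0,0,20],[0,0,0,0,0,0,20]]' 120; python3 look.py wrist w14;python3 fx.py c
```

```text
t: 18.2
eef_pos: [0.5854, -0.037, 0.1894]
tcp_rot: [-2.075, -2.121, -0.285]
force: [0.4, -0.0, -2.2]
width: 0.0247
18.25 [ 0.5854 -0.0369  0.1894] y [1.    0.019 0.024] z [ 0.018  0.247 -0.969] [ 0.3 -1.  -2.3] 0.024241870398230534
[(np.float64(177.56828193832598), array([262.02643172, 177.56828194]), [256, 165, 14, 25, 227]), (np.float64(211.67333333333335), array([263.56      , 211.67333333]), [245, 203, 38, 18, 450])]
[(np.float64(166.63106796116506), array([270.66990291, 166.63106796]), [264, 154, 16, 24, 206]), (np.float64(202.6934306569343), array([271.24817518, 202.69343066]), [254, 194, 36, 18, 411])]
handle [ 0.5894 -0.042   0.1955]
foot [ 0.5868 -0.0375  0.0779]
```

```bash
for i in 1 2; do python3 -m crank '[[0,0,-1.5,0,0,0,20],[0,0,0,0,0,0,20],[0,0,-1.5,0,0,0,20],[0,0,0,0,0,0,20],[0,0,0,0,0,0,20],[0,0,0,0,0,0,20],[0,0,0,0,0,0,20],[0,0,0,0,0,0,20]]' 120; done
```

```text
t: 19.15
eef_pos: [0.5862, -0.0372, 0.1893]
tcp_rot: [-2.075, -2.122, -0.287]
force: [-1.1, 0.2, 0.1]
width: 0.0246
t: 19.95
eef_pos: [0.5865, -0.0373, 0.1893]
tcp_rot: [-2.073, -2.123, -0.289]
force: [-1.2, -0.5, 2.2]
width: 0.0248
```

```bash
python3 -m crank '[[0,0,0,0,0,0,30],[0,0,0,0,0,0,36],[0,0,0,0,0,0,45],[0,0,0,0,0,0,55],[0,0,0,0,0,0,60],[0,0,0,0,0,0,60],[0,0,0,0,0,0,60],[0,0,0,0,0,0,60]]' 60; python3 -m crank '[[0,-2,8,0,0,0,60],[0,-3,12,0,0,0,60],[0,-5,20,0,0,0,60],[0,-7,30,0,0,0,60],[0,-7,30,0,0,0,60],[0,-7,30,0,0,0,60],[-10,0,0,-7,0,0,60],[-15,0,0,-7.3,0,0,60]]'; python3 look.py wrist w15; python3 fx.py d;  python3 - <<'E'
import cv2,numpy as np
a,b=cv2.imread("pics/c_d.png"),cv2.imread("pics/s_d.png")
cv2.imwrite("pics/z15.png",np.hstack([cv2.resize(a[110:260,210:360],(400,400),interpolation=cv2.INTER_CUBIC),cv2.resize(b[110:260,220:370],(400,400),interpolation=cv2.INTER_CUBIC)]))
E
```

```text
t: 20.75
eef_pos: [0.5872, -0.0371, 0.1879]
tcp_rot: [-2.075, -2.123, -0.29]
force: [0.6, -1.2, -0.0]
width: 0.0604
t: 21.55
eef_pos: [0.5628, -0.075, 0.33]
tcp_rot: [2.184, 2.221, 0.021]
force: [-1.4, 0.6, 0.5]
width: 0.06
21.6 [ 0.561  -0.0718  0.3313] y [0.999 0.021 0.028] z [ 0.028 -0.011 -1.   ] [-3.1  2.8  0.8] 0.05975089460043783
[(np.float64(177.81927710843374), array([262.3373494 , 177.81927711]), [256, 165, 14, 25, 249]), (np.float64(212.28256070640177), array([263.34216336, 212.28256071]), [245, 203, 38, 19, 453])]
[(np.float64(166.14344262295083), array([270.89344262, 166.14344262]), [264, 154, 15, 24, 244]), (np.float64(203.12114014251782), array([270.86935867, 203.12114014]), [253, 194, 37, 19, 421])]
handle [ 0.5858 -0.0345  0.2013]
foot [ 0.5867 -0.0346  0.0781]
```

View pics/z15.png

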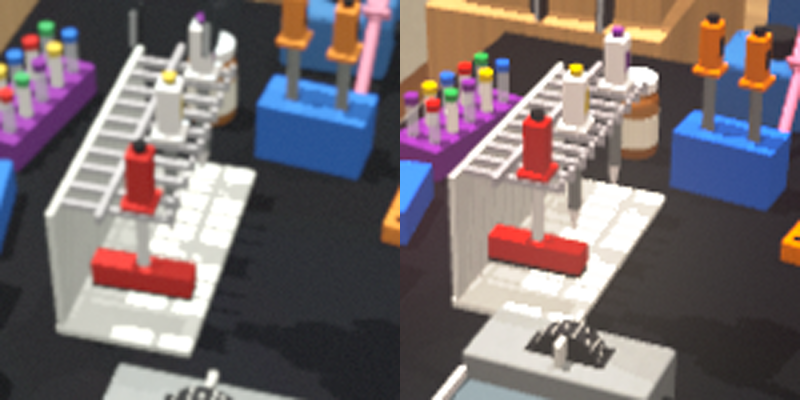

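The scraper hangs straight in place 1, and hung3 and hung5 are undisturbed. Now the pipettes.

```bash
python3 -m crank '[[0,0,30,0.6,1.6,0,45],[-8,-20,30,0,0,0,45],[-12,-35,15,0,0,0,45],[-12,-35,0,0,0,0,45],[-12,-35,0,0,0,0,45],[-12,-35,0,0,0,0,45],[-12,-35,0,0,0,0,45],[-12,-35,0,0,0,0,45]]';python3 -m crank '[[-10,-10,0,0,0,0,45],[0,-5,0,0,0,0,45],[0,0,0,0,0,0,45],[0,0,0,0,0,0,45],[0,0,0,0,0,0,45],[0,0,0,0,0,0,45],[0,0,0,0,0,0,45],[0,0,0,0,0,0,45]]' ; python3 look.py wrist w16; python3 - <<'E'
from h import *
im=cv2.imread("pics/w16.png")[:,:,::-1].copy(); C=cam("wrist"); f=lambda v:np.round(np.array(v)*1000,1).tolist()
for b in blobs(im,(5,150,60),(18,255,255),60): print("or",b,f(onz(C,b[0],.2)))
for b in blobs(im,(105,150,40),(125,255,255),200): print("bl",b,f(onz(C,b[0],.08)))
for b in blobs(im,(80,120,60),(98,255,255),60): print("turq",b)
E
```

```text
t: 22.5
eef_pos: [0.4804, -0.3091, 0.4061]
tcp_rot: [-2.177, -2.241, -0.026]
force: [0.7, 0.1, -0.5]
width: 0.0448
t: 23.3
eef_pos: [0.4704, -0.326, 0.4047]
tcp_rot: [-2.177, -2.235, -0.036]
force: [0.8, -0.3, 0.4]
width: 0.0451
23.35 [ 0.4704 -0.326   0.4047] y [1.    0.026 0.001] z [ 0.001  0.032 -1.   ] [-0.1  0.3 -0.3] 0.04499925652710332
or ([177.8, 142.8], [151, 98, 61, 85, 3032]) [362.1, -285.6, 200.0]
or ([253.1, 228.7], [238, 210, 31, 44, 943]) [442.9, -380.5, 200.0]
or ([305.5, 241.7], [288, 221, 35, 47, 1089]) [503.7, -394.9, 200.0]
or ([363.6, 233.4], [350, 223, 41, 35, 385]) [570.1, -382.9, 200.0]
or ([546.0, 331.7], [526, 255, 34, 132, 1824]) [813.1, -508.6, 200.0]
bl ([525.2, 49.1], [491, 0, 69, 100, 6385]) [794.5, -161.1, 80.0]
bl ([276.6, 200.8], [230, 175, 95, 61, 3641]) [469.1, -378.2, 80.0]
bl ([544.8, 201.4], [536, 194, 19, 16, 217]) [872.4, -368.6, 80.0]
bl ([291.1, 325.0], [254, 293, 72, 75, 4024]) [498.7, -593.4, 80.0]
bl ([150.9, 398.5], [121, 368, 48, 52, 1312]) [250.8, -753.6, 80.0]
turq ([124.8, 206.3], [91, 163, 74, 104, 1655])
```

View pics/w16.png

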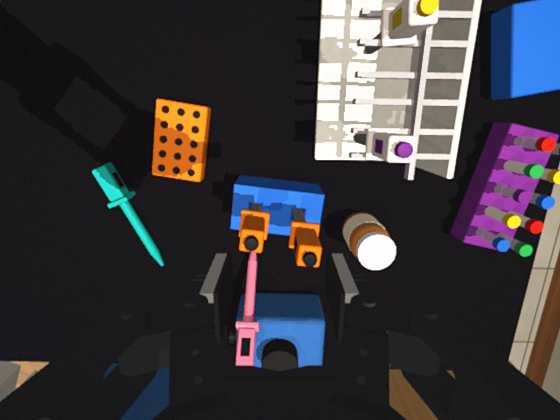

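Loose1 and loose2 have their buttons at (251,243) and (310,258). The pink look-alike lies behind at (247,300), and the turquoise one lies at (125,210). The purple hung5 and the jar at (370,245) are to the right.

```bash
python3 - <<'E'
from h import *
im=cv2.imread("pics/w16.png")[:,:,::-1].copy(); C=cam("wrist"); f=lambda v:np.round(np.array(v)*1000,1).tolist()
h=cv2.cvtColor(im,cv2.COLOR_RGB2HSV)
g=im.max(2)
for u0,v0 in((251,243),(310,258)):
    m=np.zeros_like(g); m[v0-12:v0+13,u0-12:u0+13]=(g[v0-12:v0+13,u0-12:u0+13]<70)*255
    n,_,s,c=cv2.connectedComponentsWithStats(m)
    for i in range(1,n):
        if s[i][4]>20: print("btn",c[i],s[i],f(onz(C,c[i],.231)))
m=cv2.inRange(h,np.array((5,150,40)),np.array((18,255,255)))
for (x,y,w,hh) in((236,208,36,50),(286,218,40,54)):
    sub=np.zeros_like(m); sub[y:y+hh,x:x+w]=m[y:y+hh,x:x+w]; cs,_=cv2.findContours(sub,0,2); c=max(cs,key=cv2.contourArea)
    print(cv2.approxPolyDP(c,2,True)[:,0].tolist())
bm=cv2.inRange(h,np.array((105,150,30)),np.array((125,255,255))); 
for us in (range(238,318),):
    P=np.array([(u,170+np.nonzero(bm[170:240,u])[0][0]) for u in us]); Q=np.array([onz(C,p,0.)[:2] for p in P]); Q8=np.array([onz(C,p,.08)[:2] for p in P])
    for q in(Q,Q8): k=np.polyfit(q[:,0],q[:,1],1); print("block +y edge yaw",np.degrees(np.arctan(k[0])),np.polyval(k,.47))
# pink & turq by two views
for nm,lo,hi in(("pink",(160,60,80),(178,255,255)),("turq",(82,120,60),(98,255,255))):
    for n in("c_d","s_d","w16"):
        i2=cv2.imread(f"pics/{n}.png")[:,:,::-1].copy(); print(nm,n,blobs(i2,lo,hi,40)[:4])
E
```

```text
btn [250.83333333 242.7       ] [245 236  13  15 150] [442.8, -385.2, 231.0]
btn [260.83333333 253.20833333] [257 248   7   8  24] [453.5, -396.9, 231.0]
btn [243.68888889 253.35555556] [239 251  11   5  45] [435.2, -397.6, 231.0]
btn [310.76       262.35272727] [298 250  25  21 275] [507.4, -406.2, 231.0]
[[242, 210], [238, 249], [249, 252], [244, 246], [244, 241], [252, 235], [258, 241], [257, 247], [252, 251], [260, 253], [263, 241], [267, 237], [268, 213]]
[[293, 221], [288, 247], [294, 249], [296, 264], [306, 266], [302, 259], [303, 255], [310, 251], [317, 259], [313, 267], [318, 267], [322, 250], [318, 238], [320, 225]]
block +y edge yaw -5.131562228357358 -0.3604502393556173
block +y edge yaw -5.131562228357335 -0.3451302341512703
pink c_d [([349.6, 119.0], [342, 95, 16, 49, 290]), ([174.2, 193.0], [149, 171, 50, 45, 1543])]
pink s_d [([369.4, 136.0], [362, 117, 16, 42, 254]), ([190.4, 178.8], [167, 161, 48, 37, 1246])]
pink w16 [([540.8, 146.0], [534, 137, 19, 16, 45]), ([247.8, 315.3], [235, 253, 24, 113, 1406])]
turq c_d [([404.8, 171.9], [391, 152, 27, 37, 362])]
turq s_d [([418.1, 188.1], [408, 172, 21, 30, 256])]
turq w16 [([124.8, 206.3], [91, 163, 74, 104, 1655])]
```

```bash
python3 - <<'E'
from h import *
C=cam("scene");D=cam("side")
for n in("scene0","side0","c9","s9","c10","s10","c_d","s_d","wrist0","w1"):
    i2=cv2.imread(f"pics/{n}.png")[:,:,::-1].copy(); print(n,blobs(i2,(82,120,50),(98,255,255),25)[:4], "pink",blobs(i2[:, 300:],(160,60,80),(178,255,255),60)[:2])
def extent(n):
    i2=cv2.imread(f"pics/{n}.png")[:,:,::-1].copy(); h=cv2.cvtColor(i2,cv2.COLOR_RGB2HSV); m=cv2.inRange(h,np.array((82,120,50)),np.array((98,255,255))); k,l,s,c=cv2.connectedComponentsWithStats(m); i=1+np.argmax(s[1:,4]); ys,xs=np.nonzero(l==i); return [(xs[ys<=ys.min()+1].mean(),ys.min()),(xs[ys>=ys.max()-1].mean(),ys.max())]
for a,b in(("scene0","side0"),("c_d","s_d")):
    A,B=extent(a),extent(b); print(a,A,B); print([tri(C,p,D,q).round(3).tolist() for p,q in zip(A,B)])
E
```

```text
scene0 [([369.7, 126.8], [363, 105, 16, 54, 422])] pink [([46.1, 106.7], [41, 99, 10, 23, 107])]
side0 [([385.3, 143.5], [379, 122, 15, 55, 359])] pink [([62.7, 133.9], [58, 115, 11, 43, 218])]
c9 [([404.7, 171.7], [391, 152, 27, 37, 361])] pink [([49.8, 117.9], [42, 95, 16, 49, 312])]
s9 [([418.1, 188.2], [408, 172, 21, 30, 260])] pink [([69.4, 135.6], [62, 117, 16, 42, 266])]
c10 [([404.8, 171.8], [391, 152, 27, 37, 360])] pink [([49.8, 118.3], [42, 95, 16, 49, 303])]
s10 [([418.1, 188.1], [408, 172, 20, 30, 256])] pink [([69.5, 135.0], [62, 117, 16, 42, 276])]
c_d [([404.8, 171.9], [391, 152, 27, 37, 363])] pink [([49.6, 119.0], [42, 95, 16, 49, 290])]
s_d [([418.1, 188.1], [408, 172, 21, 30, 256])] pink [([69.4, 136.0], [62, 117, 16, 42, 254])]
wrist0 [([209.0, 9.0], [174, 0, 58, 27, 742])] pink []
w1 [] pink []
scene0 [(np.float64(371.22222222222223), np.int64(105)), (np.float64(365.5), np.int64(158))] [(np.float64(386.93333333333334), np.int64(122)), (np.float64(381.6666666666667), np.int64(176))]
[[0.359, -0.502, 0.192], [0.351, -0.481, -0.004]]
c_d [(np.float64(392.1666666666667), np.int64(152)), (np.float64(410.0), np.int64(188))] [(np.float64(409.0), np.int64(172)), (np.float64(422.8181818181818), np.int64(201))]
[[0.264, -0.522, 0.01], [0.187, -0.351, 0.002]]
```

```bash
python3 - <<'E'
from h import *
C=cam("scene");D=cam("side");W=cam("wrist")
def extent(n,x0,x1):
    i2=cv2.imread(f"pics/{n}.png")[:,:,::-1].copy(); h=cv2.cvtColor(i2,cv2.COLOR_RGB2HSV); m=cv2.inRange(h,np.array((160,60,80)),np.array((178,255,255))); m[:,:x0]=0;m[:,x1:]=0; k,l,s,c=cv2.connectedComponentsWithStats(m); i=1+np.argmax(s[1:,4]); ys,xs=np.nonzero(l==i); return [(xs[ys<=ys.min()+1].mean(),ys.min()),(xs[ys>=ys.max()-1].mean(),ys.max())]
for a,b in(("scene0","side0"),("c_d","s_d")):
    A,B=extent(a,310,400),extent(b,310,400); print(a,A,B,[tri(C,p,D,q).round(3).tolist() for p,q in zip(A,B)])
w=extent("w16",200,300); print(w,[onz(W,p,z).round(3).tolist() for p in w for z in(0.02,.1)])
A=extent("c_d",310,400); print("handle tri c-w",tri(C,A[0],W,w[1]).round(3),"tip",tri(C,A[1],W,w[0]).round(3))
# orange handles refined tri scene+side for current
for n in("c_d","s_d"):
    i2=cv2.imread(f"pics/{n}.png")[:,:,::-1].copy(); print(n,blobs(i2[:, :365],(5,170,120),(16,255,255),60))
E
```

```text
scene0 [(np.float64(346.61538461538464), np.int64(99)), (np.float64(346.75), np.int64(121))] [(np.float64(363.14285714285717), np.int64(115)), (np.float64(360.0), np.int64(157))] [[0.44, -0.486, 0.21], [0.473, -0.725, -0.043]]
c_d [(np.float64(353.5), np.int64(95)), (np.float64(345.2307692307692), np.int64(143))] [(np.float64(373.9), np.int64(117)), (np.float64(364.375), np.int64(158))] [[0.434, -0.638, 0.146], [0.424, -0.481, 0.049]]
[(np.float64(253.0), np.int64(253)), (np.float64(243.5), np.int64(365))] [[0.43, -0.491, 0.02], [0.436, -0.455, 0.1], [0.412, -0.73, 0.02], [0.421, -0.658, 0.1]]
handle tri c-w [ 0.429 -0.596  0.169] tip [ 0.429 -0.48   0.046]
c_d [([319.7, 117.4], [314, 106, 12, 22, 174]), ([339.4, 122.6], [334, 110, 11, 23, 164]), ([358.8, 198.2], [353, 194, 12, 9, 75])]
s_d [([335.9, 127.7], [330, 117, 13, 22, 179]), ([353.5, 133.4], [347, 122, 14, 22, 165])]
```

```bash
python3 -m crank '[[10,-15,0,-1.8,0,-3,45],[12,-25,-5,0,0,-3,45],[12,-25,-15,0,0,0,45],[3,0,-20,0,0,0,45],[0,0,-20,0,0,0,45],[0,0,-15,0,0,0,45],[0,0,0,0,0,0,45],[0,0,0,0,0,0,45]]' 60; python3 look.py wrist w17; cat > top.py <<'E'
from h import *
import sys
nm,zt=sys.argv[1],float(sys.argv[2]); W=cam("wrist"); im=cv2.imread(f"pics/{nm}.png")[:,:,::-1].copy(); h=cv2.cvtColor(im,cv2.COLOR_RGB2HSV)
m=cv2.inRange(h,np.array((5,150,40)),np.array((18,255,255)))
cs,_=cv2.findContours(m,cv2.RETR_CCOMP,2)
for c in cs:
    if cv2.contourArea(c)>60: 
        a=cv2.approxPolyDP(c,3,True)[:,0]; print(cv2.contourArea(c),a.tolist()); 
        x,y,w,hh=cv2.boundingRect(c); print("   ctr",[round(v*1000,1) for v in onz(W,(x+w/2,y+hh/2),zt)[:2]])
E
python3 top.py w17 .231
```

```text
t: 24.15
eef_pos: [0.5103, -0.3919, 0.3296]
tcp_rot: [2.303, 2.127, 0.002]
force: [-0.1, -0.0, 0.1]
width: 0.0449
24.2 [ 0.5103 -0.3918  0.3296] y [ 0.997 -0.079  0.006] z [ 0.005 -0.004 -1.   ] [-0.7  0.4  0.5] 0.04526033261185097
425.0 [[381, 182], [359, 177], [343, 187], [339, 203], [349, 221], [345, 213], [349, 194], [366, 183], [387, 189]]
   ctr [np.float64(577.5), np.float64(-392.5)]
1764.0 [[256, 177], [254, 203], [258, 227], [288, 229], [290, 178]]
   ctr [np.float64(506.8), np.float64(-390.0)]
61.5 [[261, 215], [268, 229], [260, 227]]
   ctr [np.float64(499.1), np.float64(-405.3)]
301.0 [[269, 209], [276, 208], [283, 215], [277, 228], [270, 228], [264, 221]]
   ctr [np.float64(506.6), np.float64(-402.5)]
169.5 [[280, 202], [288, 204], [288, 227], [281, 229], [284, 215], [276, 206]]
   ctr [np.float64(513.5), np.float64(-400.9)]
173.0 [[257, 180], [289, 178], [290, 195], [284, 183]]
   ctr [np.float64(508.7), np.float64(-377.2)]
1935.5 [[188, 169], [188, 179], [178, 188], [179, 214], [209, 217], [216, 205], [226, 203], [225, 171]]
   ctr [np.float64(453.2), np.float64(-377.5
[... 1473 characters left out ...]
4(-305.2)]
62.5 [[137, 117], [143, 120], [140, 126], [134, 122]]
   ctr [np.float64(415.5), np.float64(-320.8)]
61.0 [[118, 116], [125, 120], [122, 125], [116, 122]]
   ctr [np.float64(402.8), np.float64(-319.0)]
334.0 [[91, 105], [102, 113], [97, 118], [100, 124], [111, 120], [106, 131], [99, 134], [96, 146]]
   ctr [np.float64(387.5), np.float64(-321.4)]
61.0 [[117, 98], [123, 101], [120, 107], [114, 103]]
   ctr [np.float64(404.1), np.float64(-306.7)]
62.5 [[96, 98], [101, 97], [105, 103], [98, 105]]
   ctr [np.float64(391.6), np.float64(-305.1)]
3051.0 [[84, 52], [145, 55], [150, 116], [120, 109], [124, 105], [120, 97], [108, 100], [89, 89]]
   ctr [np.float64(405.9), np.float64(-294.5)]
```

```bash
python3 - <<'E'
from h import *
C=cam("scene");D=cam("side");W=cam("wrist"); f=lambda v:np.round(np.array(v)*1000,1).tolist()
print(f(tri(C,(319.7,117.4),D,(335.9,127.7))),f(tri(C,(339.4,122.6),D,(353.5,133.4))))
print("l2 flange back",f(onz(W,(273,177.5),.155)),f(onz(W,(273,177.5),.163)),"x edges",f(onz(W,(255.5,190),.159)),f(onz(W,(290,190),.159)))
print("l2 btn",f(onz(W,(273.5,218.5),.231)))
print("l1 flange back",f(onz(W,(207,170),.155)),"btn",f(onz(W,(191,205),.231)))
im=cv2.imread("pics/w17.png"); g=im[170:250,266:282].astype(int).mean(1); print([(170+i,g[i].astype(int).tolist()) for i in range(0,66,2)])
E
```

```text
[505.0, -385.7, 191.2] [441.9, -380.9, 184.6]
l2 flange back [506.3, -386.2, 155.0] [506.5, -384.4, 163.0] x edges [487.8, -396.6, 159.0] [522.3, -399.4, 159.0]
l2 btn [506.2, -402.5, 231.0]
l1 flange back [441.5, -373.3, 155.0] btn [442.8, -386.1, 231.0]
[(170, [106, 84, 71]), (172, [104, 85, 72]), (174, [105, 85, 70]), (176, [69, 75, 123]), (178, [26, 146, 255]), (180, [40, 178, 255]), (182, [36, 164, 255]), (184, [16, 67, 145]), (186, [17, 68, 141]), (188, [16, 69, 142]), (190, [17, 69, 142]), (192, [17, 70, 143]), (194, [17, 70, 143]), (196, [17, 69, 142]), (198, [17, 69, 141]), (200, [17, 78, 164]), (202, [24, 115, 225]), (204, [31, 127, 233]), (206, [33, 139, 240]), (208, [28, 110, 201]), (210, [23, 50, 87]), (212, [30, 34, 44]), (214, [35, 34, 35]), (216, [38, 38, 39]), (218, [37, 37, 39]), (220, [38, 38, 40]), (222, [51, 50, 52]), (224, [48, 50, 59]), (226, [45, 74, 106]), (228, [37, 125, 216]), (230, [32, 37, 71]), (232, [32, 29, 30]), (234, [32, 29, 32])]
```

```bash
python3 -m crank '[[-4,-10,-20,0,0,0,45],[0,0,-25,0,0,0,45],[0,0,-25,0,0,0,45],[0,0,-15,0,0,0,45],[0,0,0,0,0,0,45],[0,0,0,0,0,0,45],[0,0,0,0,0,0,45],[0,0,0,0,0,0,45]]' 60
```

```text
t: 25.0
eef_pos: [0.5112, -0.4055, 0.2559]
tcp_rot: [2.285, 2.114, 0.005]
force: [-0.3, -0.5, 0.2]
width: 0.0451
```

```bash
python3 -m crank '[[-4,2,-10,0,0,-1,45],[-1,0,-20,0,0,0,45],[0,0,-20,0,0,0,45],[0,0,-15,0,0,0,45],[0,0,-10,0,0,0,45],[0,0,0,0,0,0,45],[0,0,0,0,0,0,45],[0,0,0,0,0,0,45]]' 60
```

```text
t: 25.8
eef_pos: [0.5071, -0.4045, 0.1818]
tcp_rot: [2.301, 2.084, 0.006]
force: [0.3, 0.7, -0.6]
width: 0.0454
```

```bash
python3 -m crank '[[0,0,0,0,0,0,20],[0,0,0,0,0,0,20],[0,0,0,0,0,0,20],[0,0,0,0,0,0,20],[0,0,5,0,0,0,20],[0,0,10,0,0,0,20],[0,0,15,0,0,0,20],[0,0,15,0,0,0,20]]' 80;python3 -m crank '[[0,0,20,0,0,0,20],[0,0,25,0,0,0,20],[0,0,25,0,0,0,20],[0,0,25,0,0,0,20],[0,0,15,0,0,0,20],[0,0,0,0,0,0,20],[0,0,0,0,0,0,20],[0,0,0,0,0,0,20]]' 80; python3 look.py wrist w18; python3 top.py w18 .35 | head -12
```

```text
t: 26.6
eef_pos: [0.5043, -0.4039, 0.2298]
tcp_rot: [2.305, 2.089, 0.0]
force: [-0.3, -0.3, -0.8]
width: 0.0257
t: 27.4
eef_pos: [0.509, -0.4058, 0.3609]
tcp_rot: [2.286, 2.074, 0.008]
force: [0.6, 0.6, -1.1]
width: 0.0252
27.45 [ 0.5088 -0.4056  0.3604] y [ 0.994 -0.096  0.043] z [ 0.04  -0.036 -0.999] [ 0.2 -0.4  0.1] 0.025079584838942112
6759.5 [[305, 208], [243, 212], [244, 250], [249, 251], [244, 286], [247, 331], [253, 337], [261, 336], [261, 308], [279, 297], [297, 306], [302, 326], [299, 334], [311, 330], [313, 283], [306, 254], [310, 214]]
   ctr [np.float64(508.6), np.float64(-416.2)]
351.5 [[257, 215], [307, 214], [309, 220], [264, 222]]
   ctr [np.float64(514.1), np.float64(-385.7)]
1270.0 [[559, 197], [537, 307], [552, 322], [559, 292]]
   ctr [np.float64(656.4), np.float64(-426.1)]
330.5 [[367, 158], [349, 153], [332, 163], [328, 179], [338, 196], [333, 187], [337, 169], [355, 158], [372, 163]]
   ctr [np.float64(548.5), np.float64(-366.5)]
1413.5 [[188, 146], [218, 146], [220, 153], [187, 150], [187, 156], [179, 161], [181, 187], [206, 189], [213, 180], [221, 180], [220, 147]]
   ctr [np.float64(477.5), np.float64(-355.5)]
272.0 [[192, 167], [202, 174], [194, 186], [183, 179], [185, 171]]
   ctr [np.float64(473.3), np.float64(-359.4)]
```

```bash
cat > ptilt.py <<'E'
from tilt import K,Ti
from h import *
from scipy.optimize import least_squares
import sys
def row(x,zs,s,th,H):
    piv=H+.015; a,b=x,zs-piv; X=s+a*np.cos(th)+b*np.sin(th); Z=H-piv-(b*np.cos(th)-a*np.sin(th)); q=K@(Ti@np.array([X,0,Z,1]))[:3]; return q[1]/q[2]
def fit(fl,bt,H=.1618,rb=.007):
    m=lambda s,th,*L:min(row(x,z,s,th,H) for x,z in L)
    q=least_squares(lambda p:[m(p[0]*.001,p[1],(.018,.135),(.018,.143))-fl,m(p[0]*.001,p[1],(rb,.201),(rb,.211))-bt],[0,0],x_scale=[1,.1]); return q.x[0],np.degrees(q.x[1])
if __name__=="__main__":
    im=cv2.imread(f"pics/{sys.argv[1]}.png").astype(int); H=float(sys.argv[2]) if len(sys.argv)>2 else .1618
    p=im[195:330,274:284,2].mean(1); d=np.diff(p); e=[(195+int(i),int(d[i])) for i in np.nonzero(abs(d)>15)[0]]; print(e)
    b=[i for i,v in e if v<-20 and i>270]; f0=[i for i,v in e if v>20]
    if b and f0: print(f0[0]+.5,b[0]+.5,"s,theta",np.round(fit(f0[0]+1,b[0]+1,H),1))
E
python3 ptilt.py w18
```

```text
[(208, 37), (209, 33), (210, 22), (211, 50), (212, 21), (221, -27), (222, -19), (223, -33), (224, -23), (296, -25), (297, -86), (298, -80)]
208.5 296.5 s,theta [ 1.5 -1.7]
```

```bash
python3 -m crank '[[0,15,0,0.4,2.3,3.5,20],[0,30,0,0,0,3.2,20],[0,35,-5,0,0,0,20],[0,35,-10,0,0,0,20],[0,35,-15,0,0,0,20],[0,25,-20,0,0,0,20],[0,5,-20,0,0,0,20],[0,0,-20,0,0,0,20]]' 80;python3 -m crank '[[0,0,-20,0,0,0,20],[0,0,-15,0,0,0,20],[0,0,0,0,0,0,20],[0,0,0,0,0,0,20],[0,0,0,0,0,0,20],[0,0,0,0,0,0,20],[0,0,0,0,0,0,20],[0,0,0,0,0,0,20]]' 80; python3 look.py wrist w19; python3 ptilt.py w19; python3 - <<'E'
from h import *
W=cam("wrist"); f=lambda v:np.round(np.array(v)*1000,1).tolist()
g=cv2.imread("pics/w19.png").min(2).astype(int)
for u in(345,355,365,375,385):
    b=np.nonzero(g[100:330,u]>243)[0]; s=np.split(b,np.nonzero(np.diff(b)>1)[0]+1)
    print(u,[(100+int(k[0]),101+int(k[-1]),f(onz(W,(u,100.5+(k[0]+k[-1])/2),.17))[:2]) for k in s if 4<len(k)<16])
E
```

```text
t: 28.25
eef_pos: [0.5051, -0.218, 0.2594]
tcp_rot: [2.189, 2.239, -0.031]
force: [0.7, -0.4, -0.8]
width: 0.0252
t: 29.05
eef_pos: [0.5011, -0.2149, 0.2172]
tcp_rot: [-2.193, -2.247, 0.036]
force: [-0.1, 0.1, -1.0]
width: 0.0254
29.1 [ 0.5012 -0.2149  0.2173] y [ 1.     0.024 -0.018] z [-0.017 -0.015 -1.   ] [ 0.1  1.  -0.8] 0.02496665074257356
[(208, 25), (209, 19), (210, 16), (211, 37), (212, 46), (213, 21), (219, -16), (220, -60), (223, -23), (296, -24), (297, -68), (298, -44)]
208.5 296.5 s,theta [ 1.4 -1.7]
345 []
355 []
365 []
375 []
385 []
```

```bash
cat > prong.py <<'E'
from h import *
import sys
W=cam("wrist"); nm=sys.argv[1]; ys=[float(v)/1000 for v in sys.argv[2].split(",")]; g=cv2.imread(f"pics/{nm}.png").min(2).astype(int)
f=lambda v:np.round(np.array(v)*1000,1).tolist()
for x in (.558,.566,.574,.582,.592,.602):
    for y in ys:
        u,v=proj(W,(x,y,.17)); u,v=int(round(u)),int(round(v))
        if 0<=u<560 and 15<v<405:
            c=g[v-14:v+15,u]; print(f"x{x} y{y} px {u},{v}",c.tolist())
E
python3 prong.py w19 -209,-237 | head -8; python3 - <<'E'
from h import *
W=cam("wrist")
for y in(-.043-.014,-.103+.014,-.103-.014,-.163+.014,-.163-.014,-.209,-.237): print(y,[proj(W,(x,y,.17)).round(0).tolist() for x in(.553,.57,.6)])
E
```

```text
x0.558 y-0.209 px 371,223 [229, 230, 231, 233, 231, 166, 72, 64, 68, 69, 67, 66, 66, 83, 148, 187, 186, 184, 182, 181, 183, 182, 181, 212, 234, 233, 232, 234, 209]
x0.558 y-0.237 px 366,263 [43, 44, 44, 46, 55, 68, 71, 66, 69, 70, 70, 67, 69, 68, 64, 87, 155, 200, 198, 195, 194, 194, 195, 201, 167, 69, 24, 21, 13]
x0.566 y-0.209 px 384,223 [160, 161, 159, 162, 167, 137, 69, 61, 67, 117, 170, 183, 183, 180, 181, 181, 182, 189, 188, 162, 145, 145, 146, 145, 145, 144, 145, 146, 147]
x0.566 y-0.237 px 378,263 [237, 237, 238, 242, 221, 135, 71, 64, 63, 71, 145, 198, 196, 193, 193, 192, 194, 198, 168, 93, 43, 42, 46, 45, 46, 47, 46, 44, 47]
x0.574 y-0.209 px 397,223 [127, 128, 126, 128, 129, 114, 78, 69, 65, 89, 150, 187, 192, 197, 197, 196, 196, 197, 193, 171, 146, 147, 146, 147, 149, 149, 149, 148, 149]
x0.574 y-0.237 px 391,264 [149, 148, 149, 142, 110, 70, 67, 66, 67, 123, 182, 196, 193, 194, 193, 195, 196, 182, 123, 32, 11, 16, 18, 20, 17, 16, 19, 18, 18]
x0.582 y-0.209 px 409,224 [126, 126, 133, 144, 134, 98, 69, 64, 84, 146, 185, 183, 181, 181, 187, 197, 197, 196, 175, 145, 145, 146, 147, 148, 148, 148, 147, 148, 146]
x0.582 y-0.237 px 403,264 [146, 147, 149, 151, 127, 70, 67, 68, 67, 104, 165, 195, 195, 193, 193, 194, 195, 194, 149, 41, 12, 18, 16, 22, 19, 19, 18, 16, 18]
-0.056999999999999995 [[396.0, -75.0], [432.0, -74.0], [495.0, -73.0]]
-0.089 [[388.0, 2.0], [421.0, 3.0], [481.0, 4.0]]
-0.11699999999999999 [[381.0, 62.0], [413.0, 63.0], [469.0, 64.0]]
-0.149 [[374.0, 124.0], [404.0, 124.0], [457.0, 126.0]]
-0.17700000000000002 [[368.0, 172.0], [397.0, 173.0], [448.0, 174.0]]
-0.209 [[363.0, 222.0], [390.0, 223.0], [438.0, 225.0]]
-0.237 [[358.0, 263.0], [384.0, 263.0], [431.0, 265.0]]
```

```bash
python3 -m crank '[[0,-5,2,0,-1,0,20],[0,-5,0,0,0,0,20],[8,0,0,0,0,0,20],[8,0,0,0,0,0,20],[0,0,0,0,0,0,20],[0,0,0,0,0,0,20],[0,0,0,0,0,0,20],[0,0,0,0,0,0,20]]' 80; python3 look.py wrist w20; python3 ptilt.py w20;  python3 prong.py w20 -209,-237 | sed -n '3,8p'; cat > fl.py <<'E'
from h import *
import sys
W=cam("wrist"); H=r.get_obs()["eef_pos"][2]-float(sys.argv[2]) ; print("flange back edge",(onz(W,(279,float(sys.argv[1])),H)*1000).round(1))
E
python3 fl.py 209 .0268
```

```text
t: 29.9
eef_pos: [0.5193, -0.2263, 0.2202]
tcp_rot: [2.185, 2.238, -0.015]
force: [-0.3, 0.3, -0.7]
width: 0.0249
29.95 [ 0.5193 -0.2262  0.2202] y [1.    0.024 0.003] z [ 0.003 -0.016 -1.   ] [-0.1  0.5 -1.5] 0.02507577646070776
[(208, 26), (209, 19), (210, 15), (211, 39), (212, 45), (213, 21), (220, -19), (221, -77), (223, -20), (296, -25), (297, -70), (298, -41)]
208.5 296.5 s,theta [ 1.4 -1.7]
x0.566 y-0.209 px 353,203 [225, 232, 233, 234, 237, 206, 103, 61, 68, 139, 188, 186, 184, 184, 184, 183, 185, 182, 160, 177, 225, 223, 221, 221, 221, 220, 220, 220, 224]
x0.566 y-0.237 px 349,244 [144, 144, 198, 242, 216, 126, 67, 63, 66, 105, 167, 198, 197, 195, 194, 195, 196, 185, 131, 49, 40, 44, 44, 45, 46, 46, 48, 45, 48]
x0.574 y-0.209 px 366,203 [122, 124, 123, 125, 125, 114, 88, 65, 69, 139, 189, 187, 184, 184, 183, 183, 184, 185, 169, 136, 125, 125, 125, 135, 147, 149, 148, 149, 148]
x0.574 y-0.237 px 361,244 [147, 146, 165, 172, 143, 108, 68, 65, 65, 103, 167, 199, 196, 195, 195, 195, 196, 192, 174, 199, 240, 243, 210, 97, 22, 27, 37, 47, 53]
x0.582 y-0.209 px 379,204 [129, 128, 128, 129, 120, 96, 67, 65, 121, 173, 187, 185, 186, 187, 185, 186, 187, 176, 145, 128, 125, 127, 128, 138, 148, 150, 149, 150, 148]
x0.582 y-0.237 px 374,244 [147, 147, 149, 152, 143, 110, 70, 67, 65, 85, 157, 199, 195, 193, 197, 195, 195, 196, 181, 149, 148, 205, 226, 132, 33, 10, 20, 20, 16]
flange back edge [ 519.4 -206.1  193.4]
```

```bash
python3 -m crank '[[12,0.5,0,0,0,0,20],[12,0.5,0,0,0,0,20],[12,0.5,0,0,0,0,20],[12,0.5,0,0,0,0,20],[12,0,0,0,0,0,20],[0,0,0,0,0,0,20],[0,0,0,0,0,0,20],[0,0,0,0,0,0,20]]' 80; python3 look.py wrist w21; python3 ptilt.py w21;  python3 prong.py w21 -209,-237 | sed -n '9,12p';python3 fl.py 209 .0268
```

```text
t: 30.75
eef_pos: [0.5863, -0.2234, 0.2196]
tcp_rot: [2.184, 2.239, -0.014]
force: [-1.1, 0.6, 0.1]
width: 0.0254
30.8 [ 0.5861 -0.2234  0.2196] y [1.    0.025 0.004] z [ 0.004 -0.016 -1.   ] [-0.  -0.3 -0.8] 0.02534871468113648
[(196, 15), (200, 20), (201, 15), (211, 47), (212, 56), (222, -86), (223, -31), (296, -29), (297, -73), (298, -43)]
211.5 296.5 s,theta [ 0.6 -0.1]
x0.592 y-0.209 px 288,206 [238, 238, 238, 240, 246, 212, 85, 67, 77, 96, 112, 111, 112, 111, 111, 111, 96, 50, 6, 12, 12, 15, 23, 22, 25, 23, 26, 25, 24]
x0.592 y-0.237 px 286,247 [14, 11, 12, 8, 11, 13, 9, 13, 5, 11, 8, 5, 10, 16, 10, 12, 8, 15, 13, 14, 12, 12, 13, 16, 12, 11, 16, 15, 5]
x0.602 y-0.209 px 304,207 [232, 233, 234, 237, 198, 106, 72, 73, 92, 110, 109, 108, 109, 110, 109, 90, 32, 10, 10, 17, 19, 20, 23, 24, 23, 28, 24, 17, 13]
x0.602 y-0.237 px 302,247 [16, 15, 16, 12, 12, 17, 13, 14, 6, 13, 11, 9, 12, 11, 12, 9, 15, 11, 15, 10, 9, 12, 11, 12, 9, 7, 8, 8, 13]
flange back edge [ 586.2 -203.2  192.8]
```

```bash
python3 -m crank '[[2,-1,-6,0,0,0,20],[0,0,-6,0,0,0,20],[0,0,-5,0,0,0,20],[0,0,-4,0,0,0,20],[0,0,-2,0,0,0,20],[0,0,0,0,0,0,20],[0,0,0,0,0,0,20],[0,0,0,0,0,0,20]]' 80;python3 -m crank '[[0,0,-1.5,0,0,0,20],[0,0,0,0,0,0,20],[0,0,-1.5,0,0,0,20],[0,0,0,0,0,0,20],[0,0,-1.5,0,0,0,20],[0,0,0,0,0,0,20],[0,0,0,0,0,0,20],[0,0,0,0,0,0,20]]' 80
```

```text
t: 31.6
eef_pos: [0.5876, -0.2248, 0.1992]
tcp_rot: [2.184, 2.236, -0.012]
force: [-0.5, 1.2, -0.9]
width: 0.025
t: 32.4
eef_pos: [0.5881, -0.225, 0.199]
tcp_rot: [2.184, 2.235, -0.012]
force: [-1.3, 1.2, 2.3]
width: 0.0253
```

```bash
python3 -m crank '[[0,0,0,0,0,0,28],[0,0,0,0,0,0,32],[0,0,0,0,0,0,38],[0,0,0,0,0,0,45],[0,0,0,0,0,0,50],[0,0,0,0,0,0,50],[0,0,0,0,0,0,50],[0,0,0,0,0,0,50]]' 60; python3 -m crank '[[0,0,8,0,0,0,50],[0,0,12,0,0,0,50],[0,0,20,0,0,0,50],[0,0,25,0,0,0,50],[0,0,30,0,0,0,50],[0,0,30,0,0,0,50],[0,0,0,0,0,0,50],[0,0,0,0,0,0,50]]'; python3 look.py wrist w22; cat > st.py <<'E'
from h import *
import sys
f,C=grab("scene","c_"+sys.argv[1]); f2,D=grab("side","s_"+sys.argv[1])
for nm,lo,hi,a in(("orange",(5,170,100),(16,255,255),40),("red",(0,150,40),(4,255,255),60),("yellow",(20,150,110),(34,255,255),10)):
    for n,im in(("c",f),("s",f2)): print(nm,n,[(c,s[2:]) for c,s in blobs(im,lo,hi,a) if 225<c[0]<380])
E
python3 st.py e
```

```text
t: 33.2
eef_pos: [0.5874, -0.2248, 0.1963]
tcp_rot: [2.186, 2.237, -0.013]
force: [0.5, 0.7, 0.4]
width: 0.0501
t: 34.0
eef_pos: [0.5873, -0.2247, 0.333]
tcp_rot: [2.182, 2.233, -0.01]
force: [-0.3, 0.3, -0.0]
width: 0.05
34.05 [ 0.5877 -0.2249  0.3336] y [1.    0.023 0.01 ] z [ 0.01  -0.019 -1.   ] [ 0.1 -0.3  0.5] 0.05001942597877755
orange c [([339.4, 122.5], [11, 23, 165]), ([280.8, 138.7], [12, 24, 138]), ([368.4, 192.5], [35, 35, 375])]
orange s [([353.5, 133.4], [14, 22, 165]), ([294.0, 140.2], [11, 23, 162]), ([378.2, 203.7], [37, 30, 297])]
red c [([262.3, 177.8], [14, 25, 250]), ([263.4, 212.3], [38, 19, 452])]
red s [([270.9, 166.1], [15, 24, 246]), ([270.9, 203.2], [37, 19, 423])]
yellow c [([230.6, 128.4], [4, 5, 14]), ([369.1, 180.2], [4, 6, 10]), ([374.3, 186.4], [4, 8, 12]), ([227.5, 387.6], [10, 10, 75]), ([254.7, 391.1], [11, 7, 44]), ([262.4, 401.6], [10, 10, 80])]
yellow s [([252.0, 137.4], [5, 6, 23]), ([285.5, 135.3], [6, 4, 20]), ([230.7, 142.0], [6, 5, 26]), ([233.7, 341.4], [19, 19, 176]), ([243.5, 346.8], [12, 8, 72])]
```

```bash
python3 - <<'E'
from h import *
C=cam("scene");D=cam("side"); print("hung orange",tri(C,(280.8,138.7),D,(294,140.2)).round(3))
for n in("scene0","c_e","side0","s_e"):
    im=cv2.imread(f"pics/{n}.png")[:,:,::-1].copy(); print(n,[b for b in blobs(im,(5,150,60),(20,255,255),150)])
E
python3 -m crank '[[-15,-10,20,1,0.5,-3,45],[-22,-25,10,0,0,-3,45],[-22,-26,0,0,0,0,45],[-22,-26,0,0,0,0,45],[-22,-26,0,0,0,0,45],[-22,-26,0,0,0,0,45],[-18,-20,0,0,0,0,45],[0,0,0,0,0,0,45]]' 60; python3 -m crank '[[0,0,-15,0,0,0,45],[0,0,-15,0,0,0,45],[0,0,-15,0,0,0,45],[0,0,0,0,0,0,45],[0,0,0,0,0,0,45],[0,0,0,0,0,0,45],[0,0,0,0,0,0,45],[0,0,0,0,0,0,45]]'; python3 look.py wrist w23; python3 top.py w23 .231 | head -14
```

```text
hung orange [ 0.588 -0.221  0.202]
scene0 [([320.7, 118.3], [314, 107, 14, 22, 194]), ([341.1, 121.6], [334, 109, 13, 24, 196]), ([370.2, 188.8], [353, 172, 35, 35, 860])]
c_e [([339.5, 122.3], [333, 110, 13, 23, 192]), ([280.7, 138.7], [275, 128, 12, 24, 162]), ([370.2, 188.8], [353, 172, 36, 35, 860])]
side0 [([336.6, 128.7], [330, 117, 14, 23, 207]), ([355.5, 132.9], [349, 122, 13, 22, 193]), ([380.9, 198.8], [363, 184, 37, 30, 726]), ([42.3, 298.1], [0, 251, 102, 94, 1662])]
s_e [([353.6, 133.0], [347, 122, 14, 22, 191]), ([293.8, 140.5], [288, 129, 13, 23, 185]), ([380.1, 200.2], [362, 184, 38, 31, 505]), ([38.7, 301.2], [0, 260, 91, 84, 1519])]
t: 34.95
eef_pos: [0.4338, -0.3837, 0.3473]
tcp_rot: [-2.29, -2.11, 0.009]
force: [-0.2, -0.4, 0.9]
width: 0.0449
t: 35.75
eef_pos: [0.4352, -0.3775, 0.2927]
tcp_rot: [-2.277, -2.109, 0.005]
force: [0.6, 0.1, 0.2]
width: 0.0448
35.8 [ 0.4353 -0.3776  0.2929] y [ 0.997 -0.076 -0.03 ] z [-0.028  0.025 -0.999] [ 0.3 -0.1  0.2] 0.044993753896561496
799.0 [[466, 204], [446, 197], [426, 202], [414, 222], [424, 243], [433, 249], [426, 233], [43
[... 169 characters left out ...]
], [287, 192], [309, 192], [310, 203], [310, 192]]
   ctr [np.float64(441.9), np.float64(-374.9)]
69.5 [[276, 238], [281, 237], [287, 246], [279, 247]]
   ctr [np.float64(435.0), np.float64(-391.1)]
396.0 [[290, 223], [298, 224], [304, 234], [303, 240], [293, 247], [282, 238], [283, 229]]
   ctr [np.float64(443.2), np.float64(-386.5)]
216.5 [[301, 217], [310, 218], [309, 245], [305, 248], [298, 246], [304, 238]]
   ctr [np.float64(450.8), np.float64(-385.2)]
79.5 [[428, 186], [413, 187], [402, 196], [398, 205], [400, 218], [400, 205], [415, 188]]
   ctr [np.float64(523.1), np.float64(-368.1)]
80.5 [[198, 130], [194, 138], [200, 141], [204, 136]]
   ctr [np.float64(388.3), np.float64(-315.6)]
```

```bash
python3 -m crank '[[7,-11,0,-1.4,-1.6,0,45],[0,0,-15,0,0,0,45],[0,0,-20,0,0,0,45],[0,0,-10,0,0,0,45],[0,0,0,0,0,0,45],[0,0,0,0,0,0,45],[0,0,0,0,0,0,45],[0,0,0,0,0,0,45]]' 60
```

```text
t: 36.6
eef_pos: [0.4426, -0.3888, 0.2474]
tcp_rot: [2.304, 2.133, 0.001]
force: [0.6, 0.3, 0.5]
width: 0.0448
```

```bash
python3 -m crank '[[0,0,-15,0,0,0,45],[0,0,-15,0,0,0,45],[0,0,-15,0,0,0,45],[0,0,-12,0,0,0,45],[0,0,-8,0,0,0,45],[0,0,0,0,0,0,45],[0,0,0,0,0,0,45],[0,0,0,0,0,0,45]]' 60; python3 look.py wrist w24
```

```text
t: 37.4
eef_pos: [0.4423, -0.3884, 0.1768]
tcp_rot: [2.304, 2.133, 0.001]
force: [-0.1, 0.4, 0.3]
width: 0.0448
37.45 [ 0.4424 -0.3886  0.177 ] y [ 0.997 -0.077  0.002] z [ 0.002 -0.001 -1.   ] [ 0.1 -0.5  0.1] 0.045100145787651424
```

```bash
python3 -m crank '[[0,0,4,0,0,0,45],[0,0,0,0,0,0,20],[0,0,0,0,0,0,20],[0,0,0,0,0,0,20],[0,0,0,0,0,0,20],[0,0,5,0,0,0,20],[0,0,10,0,0,0,20],[0,0,15,0,0,0,20]]' 80;python3 -m crank '[[0,0,20,0,0,0,20],[0,0,25,0,0,0,20],[0,0,25,0,0,0,20],[0,0,25,0,0,0,20],[0,0,25,0,0,0,20],[0,0,0,0,0,0,20],[0,0,0,0,0,0,20],[0,0,0,0,0,0,20]]' 80; python3 look.py wrist w25; python3 ptilt.py w25 .161
```

```text
t: 38.25
eef_pos: [0.4411, -0.3884, 0.2124]
tcp_rot: [2.305, 2.134, -0.001]
force: [0.1, 1.5, -1.1]
width: 0.0252
t: 39.05
eef_pos: [0.4444, -0.3884, 0.349]
tcp_rot: [2.294, 2.125, 0.007]
force: [-0.4, -1.0, -0.7]
width: 0.0249
39.1 [ 0.4441 -0.3881  0.3483] y [ 0.997 -0.076  0.013] z [ 0.012 -0.007 -1.   ] [ 0.1  0.2 -2.2] 0.025347703245403697
[(212, 36), (213, 32), (214, 36), (215, 54), (224, -16), (226, -29), (227, -44), (291, -42), (292, -99), (293, -55)]
212.5 291.5 s,theta [2.  2.4]
```

```bash
python3 -m crank '[[5,20,0,2.7,0.7,2.8,20],[8,35,0,0,0,2.8,20],[8,38,0,0,0,0,20],[8,38,0,0,0,0,20],[8,38,-10,0,0,0,20],[8,38,-15,0,0,0,20],[8,38,-15,0,0,0,20],[5,30,-15,0,0,0,20]]' 80;python3 -m crank '[[0,5,-20,0,0,0,20],[0,0,-20,0,0,0,20],[0,0,-15,0,0,0,20],[0,0,0,0,0,0,20],[0,0,0,0,0,0,20],[0,0,0,0,0,0,20],[0,0,0,0,0,0,20],[0,0,0,0,0,0,20]]' 80; python3 look.py wrist w26; python3 ptilt.py w26 .161; python3 prong.py w26 -89,-117 | sed -n '3,8p'
```

```text
t: 39.9
eef_pos: [0.4978, -0.1052, 0.2794]
tcp_rot: [-2.171, -2.203, -0.037]
force: [-0.0, -0.3, -0.9]
width: 0.0252
t: 40.7
eef_pos: [0.4917, -0.0925, 0.2137]
tcp_rot: [-2.151, -2.199, -0.027]
force: [0.2, 0.1, -0.5]
width: 0.0246
40.75 [ 0.4918 -0.0926  0.2139] y [ 0.999  0.023 -0.033] z [-0.034  0.058 -0.998] [-0.3 -0.7 -0.9] 0.025020601511168476
[(212, 31), (213, 30), (214, 30), (215, 57), (216, 27), (224, -65), (226, -20), (227, -35), (291, -34), (292, -80), (293, -50)]
212.5 291.5 s,theta [2.  2.4]
x0.566 y-0.089 px 401,234 [163, 162, 166, 165, 165, 150, 110, 82, 81, 124, 194, 228, 225, 222, 223, 222, 224, 223, 220, 190, 162, 161, 173, 187, 186, 185, 187, 186, 185]
x0.566 y-0.117 px 396,276 [161, 162, 162, 163, 147, 110, 85, 82, 80, 105, 190, 236, 232, 230, 230, 231, 231, 235, 213, 125, 55, 55, 58, 60, 58, 58, 57, 58, 58]
x0.574 y-0.089 px 414,235 [165, 165, 166, 166, 159, 127, 84, 79, 104, 180, 229, 224, 223, 222, 223, 222, 223, 225, 202, 161, 158, 158, 170, 182, 182, 185, 184, 185, 186]
x0.574 y-0.117 px 409,276 [161, 160, 160, 160, 155, 123, 84, 84, 81, 87, 180, 237, 232, 230, 229, 230, 229, 232, 229, 198, 160, 158, 158, 160, 157, 158, 158, 157, 157]
x0.582 y-0.089 px 427,235 [164, 163, 163, 162, 164, 141, 94, 79, 87, 171, 230, 226, 223, 222, 222, 222, 223, 225, 207, 169, 159, 159, 162, 167, 167, 165, 166, 162, 157]
x0.582 y-0.117 px 421,277 [161, 160, 161, 164, 137, 87, 83, 81, 85, 154, 224, 234, 230, 230, 230, 229, 231, 233, 218, 177, 180, 182, 173, 159, 158, 158, 158, 157, 167]
```

```bash
python3 fl.py 213 .0255; python3 -m crank '[[0,-6,8,-0.9,-1.9,0,20],[0,-6,0,0,0,0,20],[8,0,0,0,0,0,20],[8,0,0,0,0,0,20],[8,0,0,0,0,0,20],[0,0,0,0,0,0,20],[0,0,0,0,0,0,20],[0,0,0,0,0,0,20]]' 80; python3 look.py wrist w27; python3 ptilt.py w27 .161;python3 fl.py 213 .0255; python3 prong.py w27 -89,-117 | sed -n '5,8p'
```

```text
flange back edge [491.  -72.8 188.4]
t: 41.55
eef_pos: [0.5201, -0.1056, 0.2229]
tcp_rot: [-2.177, -2.225, -0.049]
force: [0.2, -0.5, -1.4]
width: 0.0253
41.6 [ 0.5199 -0.1056  0.2228] y [1.    0.022 0.002] z [ 0.001  0.042 -0.999] [-0.1  0.5 -1.2] 0.024951055472547026
[(212, 30), (213, 28), (214, 29), (215, 56), (216, 32), (225, -67), (226, -32), (227, -33), (291, -35), (292, -82), (293, -48)]
212.5 291.5 s,theta [2.  2.4]
flange back edge [520.1 -86.1 197.3]
x0.574 y-0.089 px 363,207 [187, 215, 196, 163, 162, 162, 131, 78, 99, 181, 230, 226, 224, 223, 223, 223, 224, 225, 202, 157, 156, 157, 159, 161, 160, 160, 161, 160, 159]
x0.574 y-0.117 px 359,248 [225, 227, 226, 211, 185, 152, 86, 77, 82, 152, 224, 233, 230, 229, 229, 230, 232, 230, 195, 132, 86, 60, 51, 50, 55, 56, 57, 57, 56]
x0.582 y-0.089 px 376,207 [163, 165, 163, 164, 164, 166, 140, 79, 83, 173, 233, 227, 225, 225, 224, 224, 224, 227, 204, 162, 158, 163, 164, 163, 162, 163, 163, 163, 163]
x0.582 y-0.117 px 372,248 [180, 183, 183, 175, 162, 137, 84, 77, 85, 154, 224, 234, 232, 231, 230, 231, 232, 229, 195, 155, 154, 156, 157, 158, 158, 158, 157, 157, 158]
```

```bash
python3 -m crank '[[12,0,0,0,0,0,20],[12,0,0,0,0,0,20],[12,0.5,0,0,0,0,20],[12,0,0,0,0,0,20],[12,0,0,0,0,0,20],[0,0,0,0,0,0,20],[0,0,0,0,0,0,20],[0,0,0,0,0,0,20]]' 80; python3 look.py wrist w28; python3 fl.py 213 .0255;python3 fl.py 215 .0255
```

```text
t: 42.4
eef_pos: [0.5864, -0.1047, 0.2222]
tcp_rot: [-2.176, -2.225, -0.049]
force: [-0.2, 0.3, -1.7]
width: 0.0254
42.45 [ 0.5862 -0.1047  0.2222] y [1.    0.022 0.002] z [ 0.002  0.043 -0.999] [-0.1 -0.3 -0.1] 0.025041478895526523
flange back edge [586.3 -85.2 196.7]
flange back edge [586.4 -86.3 196.7]
```

```bash
python3 -m crank '[[0,0,-6,0,0,0,20],[0,0,-6,0,0,0,20],[0,0,-6,0,0,0,20],[0,0,-4,0,0,0,20],[0,0,-2,0,0,0,20],[0,0,0,0,0,0,20],[0,0,0,0,0,0,20],[0,0,0,0,0,0,20]]' 80;python3 -m crank '[[0,0,-1.5,0,0,0,20],[0,0,0,0,0,0,20],[0,0,-1.5,0,0,0,20],[0,0,0,0,0,0,20],[0,0,-1.5,0,0,0,20],[0,0,0,0,0,0,20],[0,0,0,0,0,0,20],[0,0,0,0,0,0,20]]' 80
```

```text
t: 43.25
eef_pos: [0.5853, -0.1047, 0.1982]
tcp_rot: [-2.177, -2.225, -0.05]
force: [0.3, -0.7, -0.0]
width: 0.0249
t: 44.05
eef_pos: [0.5861, -0.1049, 0.1981]
tcp_rot: [-2.178, -2.226, -0.051]
force: [-1.1, 0.3, 2.8]
width: 0.0249
```

```bash
python3 -m crank '[[0,0,0,0,0,0,28],[0,0,0,0,0,0,32],[0,0,0,0,0,0,38],[0,0,0,0,0,0,45],[0,0,0,0,0,0,50],[0,0,0,0,0,0,50],[0,0,0,0,0,0,50],[0,0,0,0,0,0,50]]' 60; python3 -m crank '[[0,-0.4,8,0,0,0,50],[0,-0.5,12,0,0,0,50],[0,-1,20,0,0,0,50],[0,-1,25,0,0,0,50],[0,0,30,0,0,0,50],[0,0,30,0,0,0,50],[0,0,10,-2.4,0,0,50],[0,0,0,0,0,0,50]]'; python3 look.py wrist w29; python3 st.py f; python3 - <<'E'
from h import *
C=cam("scene");D=cam("side")
for p in("c","s"): pass
def B(n):
    im=cv2.imread(f"pics/{n}.png")[:,:,::-1].copy(); return [c for c,s in blobs(im,(5,170,100),(16,255,255),60) if c[0]<345 and c[1]<200 and c[0]>200]
a,b=B("c_f"),B("s_f"); print(a,b)
for p in a:
    for q in b:
        X=tri(C,p,D,q); 
        if abs(proj(C,X)-p).max()<3: print(p,q,X.round(3))
for nm,ca,sa in(("hung3",None,(285.5,135.3)),): pass
E
```

```text
t: 44.85
eef_pos: [0.5856, -0.1048, 0.1959]
tcp_rot: [-2.177, -2.225, -0.05]
force: [-0.1, 0.0, -0.5]
width: 0.0498
t: 45.65
eef_pos: [0.5853, -0.1083, 0.3436]
tcp_rot: [2.194, 2.24, 0.006]
force: [0.7, 1.6, 0.3]
width: 0.05
45.7 [ 0.5852 -0.1087  0.3431] y [1.    0.02  0.007] z [ 0.007 -0.001 -1.   ] [ 1.3 -0.6 -0.5] 0.049765553113603436
orange c [([280.9, 138.8], [12, 24, 131]), ([269.7, 163.4], [12, 24, 176]), ([369.8, 192.5], [35, 34, 289])]
orange s [([294.0, 141.2], [11, 22, 150]), ([280.0, 156.8], [12, 23, 172]), ([379.4, 204.0], [37, 30, 267])]
red c [([262.6, 177.8], [15, 25, 262]), ([263.6, 212.3], [38, 19, 455])]
red s [([271.1, 165.8], [15, 25, 258]), ([270.9, 203.1], [37, 19, 429])]
yellow c [([230.6, 128.4], [4, 5, 14]), ([366.9, 184.7], [10, 19, 38]), ([374.0, 187.4], [9, 19, 41]), ([227.6, 387.6], [10, 10, 74]), ([254.7, 391.1], [11, 7, 44]), ([262.4, 401.5], [10, 10, 83])]
yellow s [([252.0, 137.3], [5, 5, 22]), ([285.5, 135.3], [6, 4, 20]), ([230.7, 142.0], [6, 5, 26]), ([233.8, 341.3], [19, 19, 174]), ([243.4, 346.8], [12, 8, 71])]
[[280.9, 138.8], [269.7, 163.4]] [[294.0, 141.2], [280.0, 156.8]]
[280.9, 138.8] [294.0, 141.2] [ 0.591 -0.232  0.193]
[269.7, 163.4] [280.0, 156.8] [ 0.586 -0.101  0.2  ]
```

```bash
python3 -m crank '[[-15,20,0,0,0,0,10],[-15,33,0,0,0,0,0],[-15,33,0,0,0,0,0],[-15,33,0,0,0,0,0],[-15,33,0,0,0,0,0],[-15,33,0,0,0,0,0],[-15,33,0,0,0,0,0],[-15,33,0,0,0,-1,0]]' 60;python3 -m crank '[[0,10,-20,0,0,0,0],[0,0,-20,0,0,0,0],[0,0,-20,0,0,0,0],[0,0,0,0,0,0,0],[0,0,0,0,0,0,0],[0,0,0,0,0,0,0],[0,0,0,0,0,0,0],[0,0,0,0,0,0,0]]'; python3 look.py wrist w30; python3 - <<'E'
from h import *
im=cv2.imread("pics/w30.png"); W=cam("wrist"); print(proj(W,(.463,.155,.125)),proj(W,(.470,.155,.125)),[proj(W,p).round().tolist() for p in((.47,.5,.006),(.4,.42,.07))])
u,v=proj(W,(.465,.155,.125)).astype(int); cv2.imwrite("pics/z30.png",np.hstack([cv2.resize(im[max(0,v-70):v+70,u-70:u+70],(400,400),interpolation=cv2.INTER_CUBIC),cv2.resize(im,(533,400))[:,:400]]))
rgb=im[:,:,::-1].copy()
for nm,lo,hi in(("or",(5,150,80),(17,255,255)),("ye",(20,150,80),(34,255,255))): print(nm,blobs(rgb,lo,hi,25))
E
```

```text
t: 46.6
eef_pos: [0.4535, 0.1443, 0.3254]
tcp_rot: [-2.22, -2.196, 0.022]
force: [0.1, 0.2, 0.4]
width: 0.0
t: 47.4
eef_pos: [0.4478, 0.1574, 0.2593]
tcp_rot: [-2.208, -2.195, 0.033]
force: [-0.0, -0.8, -0.7]
width: 0.0001
47.45 [0.4479 0.1575 0.2595] y [ 0.999 -0.006 -0.034] z [-0.034  0.005 -0.999] [ 0.6 -0.1  0.5] -0.0005044956955961246
[300.60377958 197.06966338] [308.48537017 197.1007628 ] [[310.0, -196.0], [226.0, -133.0]]
or []
ye [([557.3, 341.8], [554, 327, 6, 27, 98])]
```

View pics/z30.png

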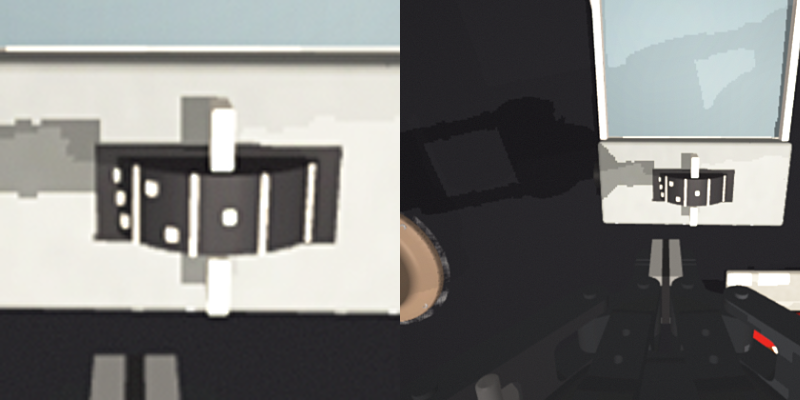

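The zoom shows the field with 1 pip almost at the reading line. Field centre is at about x=229 against the posts at 221, with 2 and 3 to the left (-x). The wheel is therefore near 0.7 rad and needs about +4.3 rad, or 149 mm of drag to +x.

```bash
python3 - <<'E'
from h import *
W=cam("wrist"); im=cv2.imread("pics/w30.png").min(2).astype(int)
for v in(170,176,182,222,228,234):
    b=np.nonzero(im[v,295:325]>215)[0]+295; print(v,b[[0,-1]] if len(b) else None)
c=im[155:245,307:312].mean(1); print([(155+i,int(x)) for i,x in enumerate(c)][::2])
for p in((309.5,165),(309.5,187),(309,217.5),(309,238)): print(p,(onz(W,p,.124)*1000).round(1))
E
```

```text
170 [306 324]
176 [306 324]
182 [306 313]
222 [305 324]
228 [295 324]
234 [297 324]
[(155, 222), (157, 221), (159, 224), (161, 164), (163, 138), (165, 242), (167, 255), (169, 255), (171, 255), (173, 255), (175, 255), (177, 255), (179, 255), (181, 255), (183, 255), (185, 255), (187, 75), (189, 93), (191, 92), (193, 92), (195, 91), (197, 91), (199, 89), (201, 155), (203, 159), (205, 139), (207, 87), (209, 89), (211, 89), (213, 88), (215, 85), (217, 172), (219, 255), (221, 255), (223, 255), (225, 255), (227, 255), (229, 255), (231, 255), (233, 255), (235, 255), (237, 133), (239, 33), (241, 38), (243, 38)]
(309.5, 165) [470.3 183.6 124. ]
(309.5, 187) [470.8 164.  124. ]
(309, 217.5) [470.9 135.5 124. ]
(309, 238) [471.4 115.3 124. ]
```

```bash
python3 -m crank '[[8,-4,-10,0,-1.9,0,0],[7,-4,-25,0,0,0,0],[0,0,-25,0,0,0,0],[0,0,-25,0,0,0,0],[0,0,-20,0,0,0,0],[0,0,-10,0,0,0,0],[0,0,0,0,0,0,0],[0,0,0,0,0,0,0]]' 60; python3 look.py wrist w31
```

```text
t: 48.25
eef_pos: [0.4696, 0.1498, 0.1483]
tcp_rot: [2.226, 2.21, 0.027]
force: [-0.1, 0.3, 0.1]
width: 0.0
48.3 [0.4697 0.1499 0.1486] y [ 1.    -0.007  0.016] z [ 0.016  0.009 -1.   ] [-0.1  0.   0.3] -0.00043722233967289915
```

```bash
python3 -m crank '[[-6,0,-8,0.5,0.9,0,0],[0,0,-8,0,0,0,0],[0,0,-4,0,0,0,0],[0,0,-3,0,0,0,0],[0,0,-3,0,0,0,0],[0,0,-3,0,0,0,0],[0,0,-3,0,0,0,0],[0,0,-3,0,0,0,0]]'
```

```text
t: 49.1
eef_pos: [0.4747, 0.1505, 0.1249]
tcp_rot: [2.225, 2.215, 0.045]
force: [-2.3, -2.0, 12.2]
width: 0.0001
```

```bash
cat > ob.py <<'E'
from h import *
o=r.get_obs(); R=Ro.from_rotvec(o["tcp_rot"]).as_matrix(); print(round(o["t"],2),(o["eef_pos"]*1000).round(1),"y",R[:,1].round(3),"z",R[:,2].round(3),o["force"].round(1))
E
python3 ob.py; python3 -m crank '[[0,0,8,0,0,0,0],[-8,0,4,0.5,1.3,0,0],[-6,0,0,0,0,0,0],[0,0,0,0,0,0,0],[0,0,-6,0,0,0,0],[0,0,-3,0,0,0,0],[0,0,0,0,0,0,0],[0,0,0,0,0,0,0]]'; python3 ob.py
```

```text
49.1 [474.7 150.5 124.9] y [ 1.    -0.005  0.022] z [ 0.022  0.019 -1.   ] [-2.3 -2.  12.2]
t: 49.9
eef_pos: [0.4583, 0.1505, 0.1266]
tcp_rot: [-2.21, -2.199, -0.025]
force: [0.1, 0.0, 0.2]
width: -0.0002
49.9 [458.3 150.5 126.6] y [ 1.    -0.005 -0.005] z [-0.005  0.028 -1.   ] [0.1 0.  0.2]
```

```bash
python3 -m crank '[[5,0,0,-1.6,0,0,0],[0,0,-3,0,0,0,0],[4,0,-2,0,0,0,0],[4,0,-2,0,0,0,0],[4,0,-2,0,0,0,0],[4,0,-2,0,0,0,0],[0,0,-1,0,0,0,0],[0,0,-1,0,0,0,0]]'; python3 ob.py; python3 look.py wrist w32; python3 - <<'E'
from h import *
W=cam("wrist"); print([proj(W,(.4708+d,.1497,.125)).round(1).tolist() for d in(-.01,0,.01)])
g=cv2.imread("pics/w32.png").min(2).astype(int)
for y in(.139,.142,.158,.161):
    u0,v=proj(W,(.4408,y,.120)).astype(int); u1,_=proj(W,(.5008,y,.120)).astype(int); print(y,v,u0,u1,g[v,u0:u1:2].tolist())
E
```

```text
t: 50.7
eef_pos: [0.4873, 0.1506, 0.123]
tcp_rot: [2.22, 2.216, 0.009]
force: [0.4, -0.3, 5.7]
width: 0.0001
50.7 [487.3 150.6 123. ] y [ 1.    -0.002  0.008] z [ 0.008  0.001 -1.   ] [ 0.4 -0.3  5.7]
50.75 [0.4875 0.1506 0.123 ] y [ 1.    -0.002  0.008] z [ 0.008  0.001 -1.   ] [ 0.7 -0.3  4.8] 0.0003286236982908982
[[223.3, 269.2], [243.8, 269.1], [264.3, 269.0]]
0.139 283 186 303 [105, 105, 105, 105, 107, 105, 106, 86, 45, 97, 143, 37, 26, 27, 27, 28, 28, 28, 28, 27, 28, 141, 151, 153, 95, 26, 32, 28, 21, 139, 68, 24, 26, 24, 24, 25, 28, 26, 83, 89, 89, 88, 87, 90, 79, 20, 26, 22, 26, 88, 88, 89, 88, 88, 91, 58, 25, 25, 25]
0.142 278 186 304 [105, 104, 107, 109, 72, 30, 26, 26, 19, 129, 124, 25, 25, 28, 28, 28, 29, 27, 27, 28, 30, 110, 103, 89, 58, 29, 31, 30, 23, 137, 126, 23, 27, 28, 28, 29, 28, 30, 66, 89, 89, 88, 88, 86, 90, 19, 25, 19, 25, 92, 88, 89, 89, 87, 90, 48, 31, 29, 28]
0.158 249 183 304 [28, 43, 128, 17, 32, 135, 137, 81, 18, 49, 147, 66, 24, 23, 54, 77, 47, 33, 28, 26, 27, 30, 30, 29, 28, 32, 29, 27, 29, 21, 137, 156, 32, 27, 28, 25, 28, 24, 24, 24, 24, 25, 26, 26, 24, 24, 26, 23, 27, 25, 24, 51, 142, 67, 21, 22, 22, 23, 22, 22, 22]
0.161 243 182 304 [29, 32, 145, 138, 83, 112, 96, 46, 23, 27, 135, 99, 25, 27, 31, 27, 28, 30, 24, 24, 24, 23, 22, 23, 21, 22, 19, 23, 18, 19, 17, 29, 23, 15, 22, 18, 19, 22, 22, 20, 27, 26, 28, 27, 29, 27, 27, 25, 28, 26, 27, 23, 121, 122, 24, 23, 25, 23, 22, 21, 23]
```

```bash
python3 -m crank '[[0,0,8,0,0,0,0],[-8,0,2,0,0,0,0],[-8,0,0,0,0,0,0],[-6,0,0,0,0,0,0],[0,0,0,0,0,0,0],[0,0,-4,0,0,0,0],[0,0,0,0,0,0,0],[0,0,0,0,0,0,0]]'; python3 -m crank '[[0,0,-3,0,0,0,0],[0,0,-3,0,0,0,0],[0,0,-3,0,0,0,0],[0,0,-3,0,0,0,0],[0,0,-3,0,0,0,0],[0,0,-3,0,0,0,0],[0,0,-3,0,0,0,0],[0,0,-3,0,0,0,0]]'; python3 ob.py
```

```text
t: 51.55
eef_pos: [0.4599, 0.1504, 0.127]
tcp_rot: [2.222, 2.219, 0.004]
force: [0.4, -0.7, 0.3]
width: 0.0002
t: 52.35
eef_pos: [0.4802, 0.1506, 0.1247]
tcp_rot: [2.2, 2.204, 0.042]
force: [-1.3, -1.2, 10.3]
width: -0.0001
52.35 [480.2 150.6 124.7] y [0.999 0.002 0.038] z [ 0.038 -0.    -0.999] [-1.3 -1.2 10.3]
```

```bash
cat > wh.py <<'E'
from h import *
import sys
nm=sys.argv[1]; XC=.4708; YC=.1497
f,W=grab("wrist",nm); hsv=cv2.cvtColor(f,cv2.COLOR_RGB2HSV); g=f.min(2).astype(float)
cc=-W[1].T@W[2]
ph=np.radians(np.arange(-75,75,.5)); Y=[-.011,-.009,.009,.011]
def samp(I,p,y):
    u,v=proj(W,(XC+.035*np.sin(p),YC+y,.09+.035*np.cos(p))); return float(cv2.remap(I.astype(np.float32),np.float32([[u]]),np.float32([[v]]),1)[0,0])
o=r.get_obs(); print(round(o["t"],2),(o["eef_pos"]*1000).round(1))
for side,ys in(("-y",Y[:2]),("+y",Y[2:])):
    a=np.array([[samp(g,p,y) for y in ys] for p in ph]).min(1)
    hue=np.array([[samp(hsv[:,:,0],p,y) for y in ys] for p in ph]); sat=np.array([[samp(hsv[:,:,1],p,y) for y in ys] for p in ph]); val=np.array([[samp(hsv[:,:,2],p,y) for y in ys] for p in ph])
    vis=np.array([np.dot([np.sin(p),0,np.cos(p)],cc-[XC+.035*np.sin(p),YC,.09+.035*np.cos(p)])>0 for p in ph])
    b=np.nonzero((a>95)&vis)[0]; s=np.split(b,np.nonzero(np.diff(b)>1)[0]+1)
    L=[(round(float(ph[k].mean()),3),len(k)) for k in s if len(k)]; print(side,"lines(phi,w)",L)
    oo=np.nonzero(((hue>4)&(hue<20)&(sat>130)&(val>70)).all(1)&vis)[0]
    if len(oo): print("   orange",ph[oo[0]].round(3),ph[oo[-1]].round(3),"mid",((ph[oo[0]]+ph[oo[-1]])/2).round(3),len(oo))
E
python3 wh.py w33
```

```text
52.4 [480.6 150.6 124.6]
-y lines(phi,w) [(-1.248, 15), (-0.702, 8), (1.209, 22)]
+y lines(phi,w) [(-0.698, 7), (-0.044, 5), (0.593, 5), (1.213, 21)]
```

```bash
for i in 1 2; do python3 -m crank '[[0,0,8,0,0,0,0],[-7,0,2,0,2.2,0,0],[-7,0,0,0,0,0,0],[-6,0,0,0,0,0,0],[0,0,0,0,0,0,0],[0,0,-5,0,0,0,0],[0,0,0,0,0,0,0],[0,0,0,0,0,0,0]]' | sed -n 2p; python3 ob.py;  python3 -m crank '[[0,0,-3,0,0,0,0],[0,0,-3,0,0,0,0],[0,0,-3,0,0,0,0],[0,0,-3,0,0,0,0],[0,0,-3,0,0,0,0],[0,0,-3,0,0,0,0],[0,0,-3,0,0,0,0],[0,0,-3,0,0,0,0]]' | sed -n 2,4p; python3 ob.py; python3 wh.py w34_$i; done
```

```text
eef_pos: [0.4597, 0.1506, 0.1297]
53.2 [459.7 150.6 129.7] y [1.    0.002 0.002] z [ 0.002 -0.    -1.   ] [-0.  -0.7 -0.4]
eef_pos: [0.4764, 0.1507, 0.1249]
tcp_rot: [2.2, 2.211, 0.032]
force: [-2.2, -2.7, 13.7]
54.0 [476.4 150.7 124.9] y [1.    0.005 0.031] z [ 0.031 -0.001 -1.   ] [-2.2 -2.7 13.7]
54.05 [476.9 150.6 124.9]
-y lines(phi,w) [(-1.191, 14), (-0.86, 10), (1.073, 17)]
+y lines(phi,w) [(-0.851, 8), (-0.196, 6), (0.445, 5), (1.086, 18)]
eef_pos: [0.4557, 0.1507, 0.1298]
54.85 [455.7 150.7 129.8] y [ 1.     0.005 -0.006] z [-0.006 -0.001 -1.   ] [0.2 0.6 0. ]
eef_pos: [0.4662, 0.1507, 0.1248]
tcp_rot: [2.207, 2.224, 0.005]
force: [-2.8, -2.3, 13.7]
55.65 [466.2 150.7 124.8] y [1.    0.008 0.008] z [ 0.008 -0.004 -1.   ] [-2.8 -2.3 13.7]
55.7 [466.7 150.8 124.8]
-y lines(phi,w) [(-1.257, 13), (0.746, 10), (1.265, 9)]
+y lines(phi,w) [(-1.239, 13), (-0.528, 6), (0.113, 5), (0.75, 7)]
```

```bash
python3 -m crank '[[0,0,8,0,0,0,0],[-4,0,2,0,0.4,0,0],[-3,0,0,0,0,0,0],[0,0,0,0,0,0,0],[0,0,-5,0,0,0,0],[0,0,0,0,0,0,0],[0,0,0,0,0,0,0],[0,0,0,0,0,0,0]]' | sed -n 2p; python3 ob.py;  python3 -m crank '[[0,0,-3,0,0,0,0],[0,0,-3,0,0,0,0],[1,0,-3,0,0,0,0],[1,0,-3,0,0,0,0],[1,0,-3,0,0,0,0],[1,0,-3,0,0,0,0],[1,0,-3,0,0,0,0],[1,0,-3,0,0,0,0]]' | sed -n 2,4p; python3 ob.py; python3 wh.py w35; python3 -m crank '[[0,0,8,0,0,0,0],[-7,0,2,0,2,0,0],[-6,0,0,0,0,0,0],[-4,0,0,0,0,0,0],[0,0,-5,0,0,0,0],[0,0,0,0,0,0,0],[0,0,0,0,0,0,0],[0,0,0,0,0,0,0]]' | sed -n 2p; python3 ob.py
```

```text
eef_pos: [0.458, 0.1505, 0.1282]
56.5 [458.  150.5 128.2] y [ 1.     0.007 -0.001] z [-0.001 -0.004 -1.   ] [-0.1 -0.1 -0.2]
eef_pos: [0.4797, 0.1506, 0.1247]
tcp_rot: [2.194, 2.217, 0.023]
force: [-1.3, -1.7, 10.2]
57.3 [479.7 150.6 124.7] y [1.    0.011 0.026] z [ 0.026 -0.005 -1.   ] [-1.3 -1.7 10.2]
57.35 [480.2 150.6 124.6]
-y lines(phi,w) [(-1.283, 7), (-1.078, 10), (-0.541, 7), (1.257, 7)]
+y lines(phi,w) [(-1.27, 10), (-0.537, 6), (0.109, 4), (0.742, 7)]
eef_pos: [0.4619, 0.1507, 0.1295]
58.15 [461.9 150.7 129.5] y [ 1.     0.011 -0.007] z [-0.007 -0.005 -1.   ] [-0.3  0.4 -0.4]
```

```bash
for i in 1 2; do python3 -m crank '[[0,0,-3,0,0,0,0],[0,0,-3,0,0,0,0],[0,0,-3,0,0,0,0],[1,0,-3,0,0,0,0],[1,0,-3,0,0,0,0],[1,0,-3,0,0,0,0],[1,0,-3,0,0,0,0],[1,0,-3,0,0,0,0]]' | sed -n 2,4p; python3 ob.py; python3 wh.py w36_$i; python3 -m crank '[[0,0,8,0,0,0,0],[-7,0,2,0,2,0,0],[-6,0,0,0,0,0,0],[-4,0,0,0,0,0,0],[0,0,-5,0,0,0,0],[0,0,0,0,0,0,0],[0,0,0,0,0,0,0],[0,0,0,0,0,0,0]]' | sed -n 2p; python3 ob.py; done
```

```text
eef_pos: [0.4841, 0.1508, 0.1239]
tcp_rot: [2.191, 2.222, 0.019]
force: [-0.9, -2.0, 7.8]
58.95 [484.1 150.8 123.9] y [1.    0.014 0.024] z [ 0.024 -0.006 -1.   ] [-0.9 -2.   7.8]
59.0 [484.6 150.8 123.8]
-y lines(phi,w) [(-0.524, 7)]
   orange -1.309 -0.637 mid -0.973 78
+y lines(phi,w) [(-1.274, 5), (-0.519, 6), (0.122, 5), (0.759, 7)]
   orange -1.117 -0.637 mid -0.877 56
eef_pos: [0.4661, 0.1508, 0.1285]
59.8 [466.1 150.8 128.5] y [ 1.     0.014 -0.011] z [-0.011 -0.006 -1.   ] [-0.6  0.2 -0.6]
eef_pos: [0.4892, 0.1508, 0.1224]
tcp_rot: [2.187, 2.225, 0.018]
force: [0.1, -1.0, 5.0]
60.6 [489.2 150.8 122.4] y [1.    0.017 0.023] z [ 0.023 -0.007 -1.   ] [ 0.1 -1.   5. ]
60.65 [489.5 150.8 122.2]
-y lines(phi,w) [(-1.204, 19), (-0.463, 7)]
   orange -0.34 0.052 mid -0.144 46
+y lines(phi,w) [(-1.178, 15), (-0.458, 6), (0.192, 5), (0.82, 7)]
   orange -0.332 0.061 mid -0.135 46
eef_pos: [0.4709, 0.1508, 0.127]
61.45 [470.9 150.8 127. ] y [ 1.     0.017 -0.012] z [-0.012 -0.007 -1.   ] [-0.8 -0.1 -0.6]
```

```bash
python3 -m crank '[[-5,0,0,0,-0.5,0,0],[0,0,0,0,0,0,0],[0,0,-2,0,0,0,0],[0,0,-3,0,0,0,0],[0,0,-3,0,0,0,0],[0,0,5,0,0,0,0],[0,0,8,0,0,0,0],[0,0,0,0,0,0,0]]' | sed -n 2,4p; python3 wh.py w37; python3 -m crank '[[0,-10,10,0,0,0,0],[0,-20,20,0,0,0,0],[0,-10,20,0,0,0,0],[0,0,10,0,0,0,0],[0,0,0,0,0,0,0],[0,0,0,0,0,0,0],[0,0,0,0,0,0,0],[0,0,0,0,0,0,0]]' | sed -n 2p; python3 wh.py w38; cat > post.py <<'E'
from h import *
import sys
W=cam("wrist"); f=cv2.imread(f"pics/{sys.argv[1]}.png")[:,:,::-1].copy(); g=f.min(2).astype(int)
for y in(.1197,.1247,.1297,.1697,.1747,.1797):
    u,v=proj(W,(.4708,y,.124)); v=int(round(v)); u=int(round(u)); c=g[v,u-20:u+21]; print(y,u,v,c.tolist(), (onz(W,(u-20+np.average(np.arange(41),weights=(c>200)+1e-9),v),.124)*1000).round(1))
E
python3 post.py w38
```

```text
eef_pos: [0.4722, 0.1511, 0.1399]
tcp_rot: [2.193, 2.233, 0.004]
force: [0.4, 1.2, -0.1]
62.3 [471.7 151.  139.3]
-y lines(phi,w) [(-0.96, 11), (0.977, 15), (1.283, 5)]
+y lines(phi,w) [(-0.951, 9), (-0.292, 6), (0.349, 5), (0.982, 14)]
   orange -0.166 0.227 mid 0.031 46
eef_pos: [0.4674, 0.1081, 0.1984]
63.15 [467.3 108.1 198.3]
-y lines(phi,w) [(-0.956, 18), (-0.292, 10), (0.349, 11), (0.977, 19)]
   orange -0.175 0.227 mid 0.026 6
+y lines(phi,w) [(-0.942, 17), (-0.292, 10), (0.353, 10), (0.986, 19)]
   orange -0.166 0.227 mid 0.031 4
0.1197 284 200 [152, 150, 150, 152, 153, 153, 151, 152, 151, 152, 151, 150, 148, 149, 206, 220, 213, 213, 213, 214, 213, 212, 218, 232, 235, 235, 235, 234, 235, 235, 234, 236, 235, 236, 235, 236, 235, 236, 235, 236, 236] [475.9 119.5 124. ]
0.1247 284 193 [152, 152, 152, 153, 152, 154, 153, 151, 151, 153, 153, 151, 151, 151, 180, 207, 213, 213, 212, 211, 211, 210, 210, 227, 233, 232, 232, 232, 232, 233, 232, 232, 234, 234, 234, 234, 225, 222, 222, 222, 221] [476.1 124.6 124. ]
0.1297 284 186 [153, 154, 152, 153, 154, 153, 152, 152, 153, 154, 152, 15
[... 190 characters left out ...]
23, 117, 118, 118, 118, 118, 126, 127, 127, 128, 125, 115, 139, 255, 255, 255, 255, 255, 255, 255, 255, 255, 255, 232, 196, 198, 197, 198, 198, 198, 199, 199, 199, 213, 220, 216, 217, 235, 239, 230] [475.  169.9 124. ]
0.1747 286 118 [226, 165, 126, 130, 131, 131, 131, 131, 132, 130, 130, 131, 126, 134, 243, 255, 255, 255, 255, 255, 255, 255, 255, 255, 248, 222, 222, 222, 223, 223, 222, 222, 221, 221, 221, 230, 234, 233, 234, 234, 233] [474.8 175.  124. ]
0.1797 286 110 [229, 168, 130, 130, 132, 133, 131, 130, 131, 132, 131, 131, 128, 124, 206, 255, 255, 255, 255, 255, 255, 255, 255, 255, 254, 224, 220, 221, 221, 222, 221, 221, 221, 220, 220, 220, 229, 234, 233, 233, 234] [474.7 180.  124. ]
```

```bash
python3 -m crank '[[0,0,30,0,0,0,0],[0,0,40,0,0,0,0],[0,0,40,0,0,0,0],[-10,0,30,0,0,0,0],[0,0,0,0,0,0,0],[0,0,0,0,0,0,0],[0,0,0,0,0,0,0],[0,0,0,0,0,0,0]]' | sed -n 1,3p; python3 st.py g; python3 - <<'E'
from h import *
C=cam("scene");D=cam("side")
for n,cm in(("s7",D),("s_f",D),("s_g",D),("c_g",C)):
    im=cv2.imread(f"pics/{n}.png")[:,:,::-1].copy(); L=[(c,s[2:],(onz(cm,c,.015)*1000).round(0)[:2].tolist()) for c,s in blobs(im,(5,130,80),(34,255,255),30) if c[1]>230 and 180<c[0]<330]; print(n,L)
for n in("s0","s_g"):
    pass
E
```

```text
t: 63.95
eef_pos: [0.4513, 0.1091, 0.3343]
tcp_rot: [-2.192, -2.244, 0.031]
orange c [([269.9, 163.6], [12, 24, 179]), ([370.3, 192.0], [35, 35, 311])]
orange s [([279.8, 157.3], [12, 23, 156]), ([379.3, 204.7], [37, 30, 257])]
red c [([262.5, 177.9], [15, 25, 263]), ([263.5, 212.2], [38, 19, 459])]
red s [([271.1, 165.8], [15, 25, 258]), ([271.0, 203.1], [37, 19, 423])]
yellow c [([230.6, 128.2], [4, 5, 13]), ([254.7, 391.0], [11, 7, 45]), ([262.3, 401.7], [10, 10, 72])]
yellow s [([252.0, 137.3], [5, 5, 22]), ([230.7, 142.0], [6, 5, 26]), ([282.8, 231.5], [6, 4, 16]), ([238.1, 335.4], [12, 9, 57]), ([230.6, 345.4], [12, 11, 90]), ([243.4, 346.7], [12, 8, 72])]
s7 [([213.5, 335.5], [12, 10, 99], [520.0, 446.0]), ([237.3, 344.1], [25, 23, 331], [458.0, 449.0])]
s_f [([213.5, 335.5], [12, 10, 100], [520.0, 446.0]), ([237.3, 344.1], [25, 23, 332], [458.0, 449.0])]
s_g [([282.5, 232.4], [8, 6, 31], [531.0, 7.0]), ([206.7, 330.2], [12, 11, 105], [542.0, 438.0]), ([237.3, 344.1], [25, 23, 327], [458.0, 449.0])]
c_g [([285.3, 258.7], [8, 8, 47], [497.0, 62.0]), ([219.2, 382.2], [12, 13, 114], [543.0, 437.0]), ([254.1, 389.7], [11, 10, 85], [466.0, 433.0]), ([248.5, 401.3], [10, 12, 85], [469.0, 460.0]), ([262.5, 402.4], [12, 13, 119], [441.0, 454.0])]
```

```bash
python3 -m crank '[[-25,0,0,0,0,0,0],[-30,0,0,0,0,0,0],[-30,0,0,0,0,0,0],[-30,5,0,0,0,0,0],[0,0,0,0,0,0,0],[0,0,0,0,0,0,0],[0,0,0,0,0,0,0],[0,0,0,0,0,0,0]]' | sed -n 1,3p; python3 st.py h; python3 - <<'E'
from h import *
C=cam("scene");D=cam("side")
print("moved cap",tri(C,(219.2,382.2),D,(206.7,330.2)).round(3))
# wheel orange in scene & hung5 purple
for n in("scene0","c_h","side0","s_h"):
    im=cv2.imread(f"pics/{n}.png")[:,:,::-1].copy(); print(n,"purple",[b for b in blobs(im,(130,70,50),(155,255,255),8) if 270<b[0][0]<310][:3],"turq",blobs(im,(82,120,50),(98,255,255),40)[:1])
E
```

```text
t: 64.85
eef_pos: [0.3321, 0.1131, 0.3276]
tcp_rot: [-2.189, -2.237, 0.046]
orange c [([280.8, 138.6], [12, 24, 140]), ([269.9, 163.6], [12, 24, 177]), ([371.7, 194.2], [35, 31, 270])]
orange s [([294.0, 140.8], [11, 23, 159]), ([280.0, 156.9], [12, 24, 174]), ([379.6, 203.2], [37, 30, 282])]
red c [([262.6, 177.7], [15, 26, 266]), ([263.5, 212.2], [38, 19, 460])]
red s [([271.1, 165.8], [15, 25, 259]), ([270.9, 203.2], [37, 19, 433])]
yellow c [([230.6, 128.2], [4, 5, 13]), ([254.7, 391.0], [11, 7, 48])]
yellow s [([252.0, 137.2], [5, 5, 23]), ([285.5, 135.3], [6, 4, 20]), ([230.7, 142.0], [6, 5, 26]), ([282.8, 231.5], [6, 4, 16]), ([233.8, 341.3], [19, 19, 175]), ([243.6, 346.8], [12, 8, 68])]
moved cap [0.543 0.436 0.013]
scene0 purple [([285.9, 115.6], [283, 114, 7, 5, 23])] turq [([369.7, 126.8], [363, 105, 16, 54, 422])]
c_h purple [([285.9, 115.6], [283, 114, 7, 5, 23])] turq [([404.7, 171.8], [391, 152, 27, 37, 362])]
side0 purple [([300.9, 121.9], [300, 121, 3, 3, 8])] turq [([385.3, 143.5], [379, 122, 15, 55, 359])]
s_h purple [([301.0, 122.0], [300, 121, 3, 3, 9])] turq [([418.2, 188.1], [408, 172, 21, 30, 258])]
```

```bash
python3 -c "
from cell import r
print(r.job_done())"
```

```text
the job is handed in; nothing more can be done
None
```

I handed the job in at about 65 s of the 208 s. The caps are swept, the scraper and both orange pipettes hang on the rack, and the wheel is on 8.

**Caps:** I swept all four off the platform into the catch tray with the red scraper, in one pass. One cap stood on edge after the sweep. Another shifted about 2.5 cm inside the tray later on. The last two-camera check put it on the tray floor, and the scene view showed all four in the tray.

**Rack:** The scraper hangs in place 1, loose1 in place 2 and loose2 in place 4, all before I touched the wheel. hung3 and hung5 look unchanged from the start. I measured the scraper as plumb. I positioned the pipettes by wrist-camera checks before lowering them, but did not measure their tilt after letting go.

**Wheel:** The orange field 8 is at the reading line. The last reading put its middle about 0.03–0.05 rad past the line, out of a 0.63 rad field, and I left it there.

**What went less well:**
- The scraper pivoted about 16° in the grip, probably in two stages: at the end of the sweep, and when its foot touched a place 2 prong as I lowered it. I tilted the gripper to bring it upright before hanging it.
- The turquoise and pink look-alikes stood upright in the first pictures and were later lying or leaning. My path did not seem to come near either, and I left them alone, but I can't rule out that the arm touched one.

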